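# Clear the drift pin from an inclined die and seat the square brass blank

## Task

Draw the red-headed drift pin straight out of the sloping die and hang it by its collar in the yellow notched bracket on the die's side. Then place the square brass blank, not the disc or the oblong one, into the die's square cavity so that it lies flat and fully home on the cavity floor; set it in rather than dropping it, and leave both let go of. Do not disturb the other blanks, the hammer or the brass cup.

Things in the scene. Friction and masses are not known exactly. Their poses are not given: they have to be found in the camera images.
- bed: Dark steel bed of the die: fixed plate, 150 mm (x) x 190 mm (y) x 45 mm, tilted 30 degrees, its face looking up and back to the robot. Origin: on the face (the cavity floor) at the mouth of the central bore, 100 mm above the table. z: out of the face; x: up the slope, away from the robot; y: level, to the robot's left. The bore runs along -z, 15.5 mm wide, 41 mm deep, closed below.
- nest_mid (a point): Point of the bed at x 0, y 0, z 7 mm, axes as the bed's: top level of the bright steel nest frame on the face, 89 mm square outside, walls 13 mm wide, 7 mm high, round the 63 x 63 mm cavity. The frame is clamped hard where the last setter left it: its centre is at bed x 0 but anywhere from -10 to +10 mm along bed y. No reading tells this: find it by touch or eye.
- notch (a point): Mouth of the parking notch in the yellow bracket on the bed's right side, at bed x 0, y -135, z 0 mm; axes as the bed's. A slot 18 mm wide (y) in a 20 mm thick plate, from 10 mm down the slope (closed end) to 40 mm up the slope (open end), free below. The pin's shaft enters along -z or from the open end; its collar rests on the plate, the pin hanging square to the bed.
- pin: Drift pin, 116 mm long, 160 g: steel shaft 14 mm in diameter and 80 mm long, then a red collar 30 mm in diameter and 6 mm thick, then a red round grip 20 mm in diameter and 30 mm long. Origin: centre of the foot; z along the pin to the grip. It starts standing in the bore, leaning up to 3 degrees in its play, foot on the bottom, 75 mm standing out.
- pin_collar (a point): On the pin's axis at the underside of the collar, 80 mm from the foot.
- square: Square brass blank 60 x 60 x 22 mm, about 0.67 kg, lying flat on the table. Origin: centre of its underside; x and y along its sides, z up. Quarter turns about z make no difference; the face now underneath goes down on the cavity floor. To seat it, hold only its upper 13 mm, as the nest walls stand 7 mm around it.
- disc: Round brass blank 60 mm in diameter, 22 mm thick, flat on the table: leave it. Origin: centre of its underside.
- oblong: Oblong brass blank 42 x 68 x 22 mm (x, y, z), flat on the table: leave it. Origin: centre of its underside.
- hammer: Hammer with a wooden handle, 260 mm long, lying on the table along its x axis: leave it. Origin: underneath the middle of its length.
- cup: Brass cup, 80 mm in diameter, 85 mm tall, standing on the table: leave it. Origin: centre of its underside.
There are look-alikes about, which are no part of the job. Of the things that look like the pin, the larger one is meant. Leave any green look-alike of the square alone.

How it is judged:
On the way, in this order (a step that is already met when the one before it is completed fails the run):
1. the pin hangs in the notch by its collar, let go of (x of pin_collar in the frame of notch between -0.016 and 0.022 m and y of pin_collar in the frame of notch between -0.007 and 0.007 m and z of pin_collar in the frame of notch between -0.004 and 0.005 m and angle between the z axis of pin and the z axis of bed, either way round below 0.15 rad and contact force between the fingers and pin below 0.2 N and linear speed of pin below 0.02 m/s), for 0.2 s.
2. the square blank lies flat and fully home in the cavity (x of square in the frame of bed between -0.004 and 0.004 m and y of square in the frame of bed between -0.014 and 0.014 m and z of square in the frame of bed between -0.003 and 0.0025 m and angle between the z axis of square and the z axis of bed, either way round below 0.04 rad), for 0.2 s.
At the end, for the whole second after the job is handed in: Pin in the notch: collar underside -4 to +5 mm from the bracket top, x -16 to +22, y +-7 mm, axis within 0.15 rad of the bed's z. Square blank on the cavity floor: underside -3 to +2.5 mm from the bed face, flat within 0.04 rad, bed x +-4 mm, y +-14 mm. Both at rest and let go of (all of step 2 and x of pin_collar in the frame of notch between -0.016 and 0.022 m and y of pin_collar in the frame of notch between -0.007 and 0.007 m and z of pin_collar in the frame of notch between -0.004 and 0.005 m and angle between the z axis of pin and the z axis of bed, either way round below 0.15 rad and linear speed of each of square, pin below 0.01 m/s and contact force between the fingers and square below 0.2 N and contact force between the fingers and pin below 0.2 N); the robot touches nothing.
It fails at once if the disc is shifted by more than 20 mm (distance of disc from where it was at the start of the episode above 0.02 m).
It fails at once if the oblong is shifted by more than 20 mm (distance of oblong from where it was at the start of the episode above 0.02 m).
It fails at once if the hammer is shifted by more than 20 mm (distance of hammer from where it was at the start of the episode above 0.02 m).
It fails at once if the cup is shifted by more than 20 mm (distance of cup from where it was at the start of the episode above 0.02 m).
It fails at once if the square blank is dropped (moves faster than 0.5 m/s while not held) (contact force between the fingers and square below 0.1 N and linear speed of square above 0.5 m/s).
It also fails if it takes over 72 s, if anything falls off the work surface, if the arm or the gripper's body presses on something with over 40 N, if the wrist force passes 120 N, or if a joint passes its speed limit or range.

## Robot

A 7-joint arm with a two-finger parallel gripper is mounted at the origin on the work surface. World frame = base frame: x ahead of the robot, y to its left, z up, the work surface at z = 0. Lengths are in m, angles in rad, forces in N, time in s.
With the tool pointing down it reaches from about 0.425 to 0.975 m from the base axis. Payload 16.7 kg.
Tool frame: the origin (TCP) lies on the front face of the gripper's body, between the roots of the fingers; the fingertips stand 73 mm ahead of it and the grasp point (between the pads) lies 54 mm ahead of it; z points along the fingers, y is the direction in which the jaws open and shut (so a half turn about z gives the same grasp; the last joint's range is limited). The gripper opens to 85 mm and grips with 20 to 120 N. Pads are 22 mm wide; open, the fingers measure 114 mm over their backs; the gripper's body (76 mm by 85 mm) begins 54 mm behind the grasp point. The pads swing forward as they close: fully open they stand 13 mm farther back than shut.
Start: joints at [-1.304, 0.426, 0.074, 1.606, -0.034, 1.111, -0.067], TCP at [0.273, 0.617, 0.304] pointing down, gripper open.
Joint ranges: [-2.85, 2.85], [-0.5, 2.14], [-1.23, 1.37], [0.21, 2.46], [-1.02, 4.16], [0.16, 2.05], [-2.73, 2.73]. Speed limits (rad/s): [1.89, 1.89, 2.39, 2.39, 3.01, 3.01, 3.01].

## Interface

Orientations are given as a unit quaternion [w, x, y, z].
In Python, from station import readout, get_image, calibration, env gives the robot as it stands.
- The arm moves only by the tool carry_out, never from a script. Its argument "targets" is a list of rows, each a list of 3 entries, a list of its own where there are three numbers: the shift along the tool's x, y, z in cm, then the turn, a rotation vector about the tool's x, y, z in degrees, then the opening, from 0 (shut) to 1 (fully open). In form: [[[tx, ty, tz], [rx, ry, rz], claw], ...]. A call has 1 to 20 rows; each row shifts and turns the commanded pose from where the row before left it, along the tool's axes as they then stand; what a row does not reach is not made up. A row lasts 1/10 s, in which the tool goes at most 50 mm and 8.59 degrees, less where a joint would pass 70% of its speed; a pose out of reach is approached as far as the arm can. A call is refused whole if a number of a shift passes 5 or a number of a turn 8.59, either way. A call with a gripper value outside its range is refused whole. The fingers move at their own pace and stop on an object; the grip force is fixed at half the most. Time passes only in rows, so rows that do not move let the fingers close. It gives the time, the measured TCP pose, the force and the opening at its end, in the units of the state.
- readout.get_obs(): the state, without advancing time (a new reading comes with each control period).
- get_image(name): name is "side" or "top" or "wrist"; returns (picture, depth): 480x640x3 uint8, red, green, blue; 480x640 float32, m along the optical axis (not along the pixel's ray), 0 where there is no reading.
- calibration(name): a dict with "vfov" (degrees; the focal length in pixels is half the picture's height over the tangent of half this angle, whatever the lens; pixels are square), "cx", "cy" (the principal point, pixels), "camera_from_world" (4x4, takes a point from world to camera coordinates). Camera axes: x right, y down, z forward; pixel columns grow to the right and rows downward; lengths in m; the calibration is good to about 2 mm. A picture is of the moment at which its call begins: read the wrist's pose just before it. calibration takes no time and is no camera call; for the wrist camera it gives the pose at the moment of the call.
- env.sign_off(): hands the job in, once; it reports no verdict.
The state is a dict: "time": time; "joint_pos": joint angles; "dq": joint speeds; "tau": joint torques, N m; "ee_pos": TCP position; "eef_rot": TCP orientation; "force": force on the tool from outside, world axes, zero at the start; "ft_torque": the same for the moment, N m; "opening": finger opening in m.
Only numpy, scipy, OpenCV 4.12 (cv2) and the standard library are available. Lean on these libraries where they do the work, as an engineer would, in place of code of your own. Each camera call takes 0.05 s, during which the arm holds its last target. There are 200 camera calls.

## Working session

There is one attempt and no reset: what is moved stays moved. The work goes in short steps, Python scripts to look and compute and a tool call to move; the robot and the scene stay as the last step left them, time stands still between calls to the robot, and variables do not carry over. Pictures are saved under pics/ and viewed, about 8 in all and at most 12, crops included, and the job is handed in when it is done.

Besides the shell and the picture viewer there is one more tool, called after "Request:" as a command line: name --argument value ..., lists and objects as JSON in quotes. carry_out: Moves the arm, as the interface text tells. Its arguments: {"type":"object","properties":{"targets":{"type":"array"}},"required":["targets"]}

```bash
mkdir -p pics
cat > h.py <<'E'
import numpy as np, cv2
from scipy.spatial.transform import Rotation as R
from station import readout, get_image, calibration, env
def shot(n,fn=None):
    c=calibration(n); im,d=get_image(n)
    if fn: cv2.imwrite('pics/'+fn,im[:,:,::-1]); np.savez('pics/'+fn+'.npz',d=d,im=im,T=c['camera_from_world'],v=c['vfov'],cx=c['cx'],cy=c['cy'])
    return im,d,c
def cloud(d,c):
    f=240/np.tan(np.radians(c['vfov'])/2); v,u=np.mgrid[:480,:640]
    p=np.stack([(u-c['cx'])/f*d,(v-c['cy'])/f*d,d],-1)
    T=np.linalg.inv(c['camera_from_world']); return p@T[:3,:3].T+T[:3,3]
def load(fn):
    z=np.load('pics/'+fn+'.npz'); return z['im'],z['d'],dict(camera_from_world=z['T'],vfov=float(z['v']),cx=float(z['cx']),cy=float(z['cy']))
E
ls
python3 - <<'E'
from h import *
o=readout.get_obs(); print(o)
for n in('top','side'): shot(n,n+'0.png')
print(calibration('top'),calibration('wrist'))
E
```

```text
h.py
pics
{'time': 0.0, 'joint_pos': array([-1.30348145,  0.42671921,  0.07384568,  1.60662862, -0.03410817,
        1.11082273, -0.06709996]), 'dq': array([-1.33214688e-04,  1.76604201e-03,  1.16624018e-03,  1.03103642e-03,
        6.55884800e-05,  1.41441637e-03, -4.82389975e-04]), 'tau': array([-1.27629057e-03, -9.49820137e+01,  3.75988439e+00, -4.63529170e+01,
        1.90053385e-02,  9.91434557e-03, -1.65245115e-05]), 'ee_pos': array([0.2731566 , 0.61689768, 0.30320939]), 'eef_rot': array([-9.34832914e-05,  2.06917270e-01,  9.78358221e-01, -6.52673084e-04]), 'force': array([ 0.4871168 ,  0.7920524 , -0.50417816]), 'ft_torque': array([-0.004743  ,  0.01463003, -0.04621177]), 'opening': 0.08507221782805215}
{'vfov': 54.81157046852179, 'cx': 318.39515306961283, 'cy': 251.34061201051142, 'camera_from_world': array([[ 0.11080339, -0.9938285 ,  0.00524567, -0.04363208],
       [-0.9678516 , -0.10910338, -0.22662686,  0.55621819],
       [ 0.22580055,  0.02003399, -0.97396753,  1.07141177],
       [ 0.        ,  0.        ,  0.        ,  1.        ]])} {'vfov': 58.45951716970394, 'cx': 318.41074408461, 'cy': 234.6792479922533, 'camera_from_world': array([[ 4.05128158e-01,  9.14259865e-01, -2.73813530e-04,
        -6.75501025e-01],
       [ 8.70222155e-01, -3.85522239e-01,  3.06734419e-01,
        -4.08912203e-02],
       [ 2.80329408e-01, -1.24505029e-01, -9.51795105e-01,
         3.79516085e-01],
       [ 0.00000000e+00,  0.00000000e+00,  0.00000000e+00,
         1.00000000e+00]])}
```

View pics/top0.png

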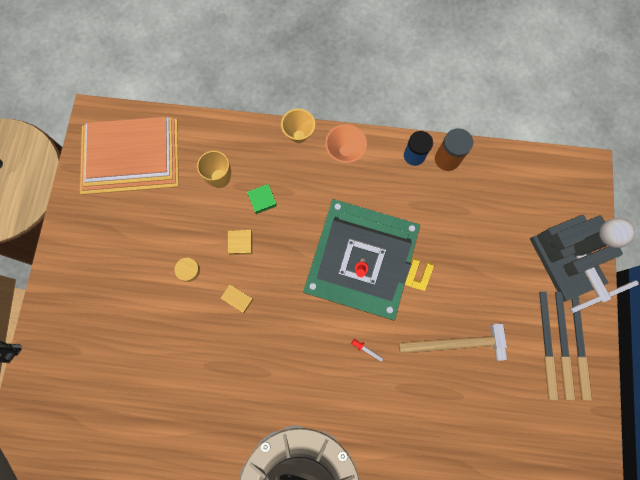

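View pics/side0.png

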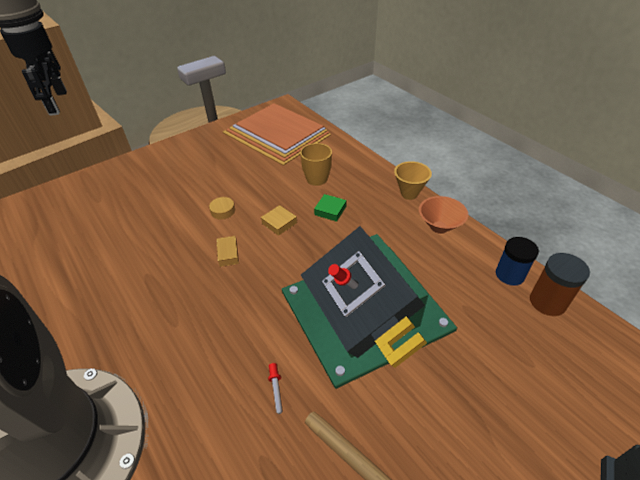

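Top view: pin head (362,268), nest (362,260), bracket (419,276), square (240,241), disc (186,269), oblong (237,298), green decoy (262,198), hammer (450,345). The side view agrees with this.

```bash
cat > m1.py <<'E'
from h import *
def bedfit(fn):
    im,d,c=load(fn); P=cloud(d,c); hsv=cv2.cvtColor(im,cv2.COLOR_RGB2HSV)
    z=P[...,2]
    dark=(d>0)&(hsv[...,2]<90)&(hsv[...,1]<90)&(z>.04)&(z<.2)&(np.hypot(P[...,0]-.66,P[...,1]+.05)<.25)
    X=P[dark]
    keep=np.ones(len(X),bool)
    n=None
    # ransac
    rng=np.random.default_rng(0);best=0
    for _ in range(300):
        a=X[rng.choice(len(X),3)]; n0=np.cross(a[1]-a[0],a[2]-a[0]); l=np.linalg.norm(n0)
        if l<1e-6: continue
        n0/=l; k=abs((X-a[0])@n0)<.003
        if k.sum()>best and abs(n0[2])>.7: best=k.sum();K=k
    Y=X[K]; m=Y.mean(0); n=np.linalg.svd(Y-m,full_matrices=False)[2][2]; n*=np.sign(n[2])
    print(fn,'n',n,'tilt',np.degrees(np.arccos(n[2])),'yaw',np.degrees(np.arctan2(-n[1],-n[0])),len(Y))
    yaw=np.arctan2(-n[1],-n[0])
    mask=np.zeros(d.shape,bool); mask[dark]=K
    xd=(mask.astype(np.uint8))
    # rectangle in plane
    ex=np.array([np.cos(yaw),np.sin(yaw),0]); ey=np.cross([0,0,1],ex); bx=np.cross(ey,n)
    q=np.stack([(Y-m)@bx,(Y-m)@ey],1)
    r=cv2.minAreaRect((q*1000).astype(np.float32)); print('rect mm',r)
    lo=np.percentile(q,.5,0);hi=np.percentile(q,99.5,0);print('ext',hi-lo)
    cen=m+bx*(lo+hi)[0]/2+ey*(lo+hi)[1]/2; print('centre',cen)
    for nm,mk in(('yellow',(hsv[...,0]>22)&(hsv[...,0]<34)&(hsv[...,1]>200)),('red',((hsv[...,0]<5)|(hsv[...,0]>175))&(hsv[...,1]>180))):
        k=mk&(d>0)&(z>.03)&(np.hypot(P[...,0]-.66,P[...,1]+.05)<.25); W=P[k]; print(nm,len(W),W.mean(0),W.min(0),W.max(0))
    br=(hsv[...,1]<60)&(hsv[...,2]>130)&(d>0)&(z>.05)&(np.hypot(P[...,0]-.66,P[...,1]+.05)<.15)
    W=P[br]; h=(W-m)@n; k=(h>.003)&(h<.011); W=W[k]; q=np.stack([(W-m)@bx,(W-m)@ey],1); r=cv2.minAreaRect((q*1000).astype(np.float32)); print('nest',len(W),r,np.median(h),'c',m+bx*r[0][0]/1000+ey*r[0][1]/1000)
    return P,hsv
for f in('top0.png','side0.png'): P,hsv=bedfit(f)
im,d,c=load('top0.png');P=cloud(d,c);hsv=cv2.cvtColor(im,cv2.COLOR_RGB2HSV)
for nm,(u,v) in dict(square=(240,241),disc=(186,269),oblong=(237,298),green=(262,198),decoy=(358,344)).items():
    Q=P[v-25:v+25,u-25:u+25].reshape(-1,3); H=hsv[v-25:v+25,u-25:u+25].reshape(-1,3)
    Q=Q[(Q[:,2]>.016)&(Q[:,2]<.035)]; r=cv2.minAreaRect((Q[:,:2]*1000).astype(np.float32)); print(nm,len(Q),r,np.median(Q[:,2]) if len(Q) else 0)
E
python3 m1.py
```

```text
top0.png n [-0.49414813  0.09057823  0.86464629] tilt 30.157658866130415 yaw -10.387108122028932 1897
rect mm ((-16.91403579711914, -1.2235565185546875), (201.10902404785156, 148.00796508789062), 89.65739440917969)
ext [0.14679861 0.19710669]
centre [ 0.53799044 -0.09439615  0.10033007]m1.py:28: RuntimeWarning: Mean of empty slice.
  k=mk&(d>0)&(z>.03)&(np.hypot(P[...,0]-.66,P[...,1]+.05)<.25); W=P[k]; print(nm,len(W),W.mean(0),W.min(0),W.max(0))
  ret = um.true_divide(
Traceback (most recent call last):
  File "m1.py", line 32, in <module>
    for f in('top0.png','side0.png'): P,hsv=bedfit(f)
                                            ~~~~~~^^^
  File "m1.py", line 28, in bedfit
    k=mk&(d>0)&(z>.03)&(np.hypot(P[...,0]-.66,P[...,1]+.05)<.25); W=P[k]; print(nm,len(W),W.mean(0),W.min(0),W.max(0))
                                                                                                    ~~~~~^^^
ValueError: zero-size array to reduction operation minimum which has no identity
```

```bash
sed -i 's/P\[...,0\]-.66,P\[...,1\]+.05/P[...,0]-.54,P[...,1]+.1/; s/hsv\[...,0\]>22)&(hsv\[...,0\]<34)&(hsv\[...,1\]>200)/hsv[...,0]>20)\&(hsv[...,0]<34)\&(hsv[...,1]>170)/; s/print(nm,len(W),W.mean(0),W.min(0),W.max(0))/print(nm,len(W)); len(W) and print(W.mean(0),W.min(0),W.max(0))/' m1.py; python3 m1.py
```

```text
top0.png n [-0.4950347   0.09399979  0.86377352] tilt 30.257049479196585 yaw -10.75162194327669 1918
rect mm ((-16.45757293701172, -0.9778823852539062), (200.6754608154297, 148.01255798339844), 89.97162628173828)
ext [0.14664137 0.18733691]
centre [ 0.53883987 -0.08945041  0.10053736]
yellow 465
[ 0.51808858 -0.22180618  0.10201983] [ 0.4869956  -0.25001049  0.07881325] [ 0.55683143 -0.19352256  0.12251628]
red 146
[ 0.50881411 -0.0823023   0.15213362] [ 0.48994517 -0.09734544  0.13259551] [ 0.52612587 -0.0693225   0.16847848]
nest 627 ((-18.091676712036133, 7.053096771240234), (88.85723876953125, 90.32669830322266), 89.93719482421875) 0.006817833066009154 c [ 0.53792601 -0.08689302  0.09973531]
side0.png n [-0.49070716  0.08972591  0.86669241] tilt 29.9234777855517 yaw -10.362075497869995 6063
rect mm ((-1.6736679077148438, 8.996200561523438), (203.9315948486328, 150.3485565185547), 89.67313385009766)
ext [0.1485735  0.19827996]
centre [ 0.53776151 -0.09442755  0.09959667]
yellow 916
[ 0.51804156 -0.22392882  0.10106553] [ 0.48848345 -0.2548705   0.04935823] [ 0.56766259 -0.1801265 
[... 266 characters left out ...]
 c [ 0.53908099 -0.08727447  0.0996032 ]
square 544 ((571.3056640625, 223.12188720703125), (60.54954528808594, 59.566062927246094), 8.605920791625977) 0.02175049850281574
disc 432 ((485.07879638671875, 345.29351806640625), (57.45502471923828, 58.27547836303711), 6.561929702758789) 0.02153485575602765
oblong 466 ((425.68145751953125, 209.72708129882812), (68.64563751220703, 41.77229309082031), 64.35670471191406) 0.02157175927594346
green 508 ((694.2800903320312, 184.22193908691406), (62.998451232910156, 59.675533294677734), 28.11498260498047) 0.021616550091421494
decoy 65 ((341.2873840332031, -110.80824279785156), (52.59792709350586, 16.84894561767578), 52.43185806274414) 0.018951531860318838
```

```bash
cat >> h.py <<'E'
from scipy.linalg import logm,expm
YAW=np.radians(-10.4); O=np.array([.538,-.0935,.100])
def bedR(yaw=None):
    return R.from_euler('ZY',[YAW if yaw is None else yaw,-np.pi/6]).as_matrix() # cols bx,by,n
def tool_from(jaw,zt):  # tool rotation: y=jaw, z=zt
    z=zt/np.linalg.norm(zt); y=jaw-z*(jaw@z); y/=np.linalg.norm(y); return np.stack([np.cross(y,z),y,z],1)
def pose(Rm,p): T=np.eye(4);T[:3,:3]=Rm;T[:3,3]=p;return T
def cur():
    o=readout.get_obs(); q=o['eef_rot']; return pose(R.from_quat([q[1],q[2],q[3],q[0]]).as_matrix(),o['ee_pos']),o
def rows(A,B,n):
    S=np.real(expm(logm(np.linalg.inv(A)@B)/n)); print(n,'rows of',np.round(S[:3,3]*100,2).tolist(),np.round(np.degrees(R.from_matrix(S[:3,:3]).as_rotvec()),2).tolist())
def bedp(x,y,z): return O+bedR()@np.array([x,y,z])
def bedtool(): b=bedR(); return tool_from(b[:,0],-b[:,2])
E
python3 - <<'E'
from h import *
C=np.linalg.inv(calibration('wrist')['camera_from_world']); A,o=cur()
print(bedR()); print('cam in tool',np.round(np.linalg.inv(A)@C,3))
rows(A,pose(bedtool(),bedp(0,0,.22)),16)
E
```

```text
[[ 8.51797880e-01  1.80519145e-01 -4.91785735e-01]
 [-1.56334166e-01  9.83571471e-01  9.02595726e-02]
 [ 5.00000000e-01  6.93889390e-18  8.66025404e-01]]
cam in tool [[-0.    -0.952 -0.307  0.077]
 [ 1.    -0.001  0.001  0.001]
 [-0.001 -0.307  0.952 -0.07 ]
 [ 0.     0.     0.     1.   ]]
16 rows of [-4.52, -1.49, -0.0] [-1.59, -1.25, 4.67]
```

Request:
carry_out --targets '[[[-4.52, -1.49, 0], [-1.59, -1.25, 4.67], 1], [[-4.52, -1.49, 0], [-1.59, -1.25, 4.67], 1], [[-4.52, -1.49, 0], [-1.59, -1.25, 4.67], 1], [[-4.52, -1.49, 0], [-1.59, -1.25, 4.67], 1], [[-4.52, -1.49, 0], [-1.59, -1.25, 4.67], 1], [[-4.52, -1.49, 0], [-1.59, -1.25, 4.67], 1], [[-4.52, -1.49, 0], [-1.59, -1.25, 4.67], 1], [[-4.52, -1.49, 0], [-1.59, -1.25, 4.67], 1], [[-4.52, -1.49, 0], [-1.59, -1.25, 4.67], 1], [[-4.52, -1.49, 0], [-1.59, -1.25, 4.67], 1], [[-4.52, -1.49, 0], [-1.59, -1.25, 4.67], 1], [[-4.52, -1.49, 0], [-1.59, -1.25, 4.67], 1], [[-4.52, -1.49, 0], [-1.59, -1.25, 4.67], 1], [[-4.52, -1.49, 0], [-1.59, -1.25, 4.67], 1], [[-4.52, -1.49, 0], [-1.59, -1.25, 4.67], 1], [[-4.52, -1.49, 0], [-1.59, -1.25, 4.67], 1], [[0, 0, 0], [0, 0, 0], 1], [[0, 0, 0], [0, 0, 0], 1]]'

```text
time: 1.9
ee_pos: [0.4292, -0.0742, 0.2899]
eef_rot: [0.199, 0.743, 0.617, 0.166]
force: [0.8, 0.3, -0.1]
opening: 0.0854
```

Run:
```python
from h import *
A,o=cur(); print(o['time'],o['joint_pos'],o['ee_pos'],o['dq'].max(),o['force'])
print(np.round((A[:3,3]-O)@bedR(),4)); rows(A,pose(bedtool(),bedp(0,0,.22)),1)
im,d,c=shot('wrist','w1.png'); print((d>0).mean())
```

```text
1.9 [-0.71180897 -0.26470058  0.57687943  2.4380553   0.64059904  0.49710106
 -0.80244531] [ 0.42924646 -0.07423355  0.28987141] 0.025201008773253472 [ 0.81403943  0.26785147 -0.0544269 ]
[-0.0007 -0.0007  0.2197]
1 rows of [0.07, 0.07, -0.03] [0.05, -0.02, -0.2]
0.99626953125
```

View pics/w1.png

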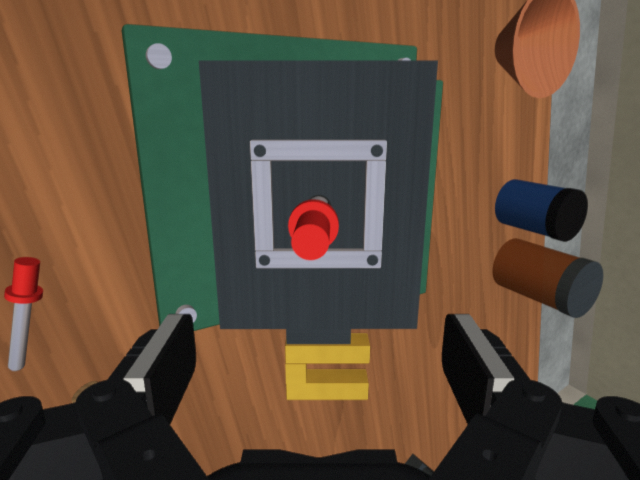

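Wrist view: bed face from (200,61) to (437,329), nest frame (250,140)–(386,268), pin grip top (310,240), and the notch slot in the yellow bracket around (340,373), open to the right (uphill). Next I measure these.

```bash
cat > m2.py <<'E'
from h import *
import sys
im,d,c=load(sys.argv[1]); P=cloud(d,c); hsv=cv2.cvtColor(im,cv2.COLOR_RGB2HSV); b=bedR(); Q=(P-O)@b
q=lambda W,p: np.round(np.percentile(W,p,axis=0)*1000,1)
face=(hsv[...,2]<100)&(abs(Q[...,2])<.006)&(abs(Q[...,0])<.08)&(Q[...,1]>-.091)&(Q[...,1]<.11)
W=P[face]; m=W.mean(0); n=np.linalg.svd(W-m,full_matrices=False)[2][2]; n*=np.sign(n[2]); print('tilt',np.degrees(np.arccos(n[2])),'yaw',np.degrees(np.arctan2(-n[1],-n[0])),'offset mm',1000*(O-m)@n)
mm=cv2.morphologyEx(((hsv[...,2]<100)&(abs(Q[...,2])<.008)).astype(np.uint8),cv2.MORPH_OPEN,np.ones((5,5)))
F=Q[face]; r=cv2.minAreaRect((F[:,:2]*1000).astype(np.float32)); print('face',r,q(F,[.2,99.8]))
ne=(hsv[...,1]<70)&(hsv[...,2]>110)&(Q[...,2]>.003)&(Q[...,2]<.011)&(abs(Q[...,0])<.06)&(abs(Q[...,1])<.07); F=Q[ne]; print('nest',ne.sum(),cv2.minAreaRect((F[:,:2]*1000).astype(np.float32)),'z',np.median(F[:,2]))
ye=(hsv[...,0]>18)&(hsv[...,0]<34)&(hsv[...,1]>150)&(abs(Q[...,2])<.006)&(Q[...,1]<-.09)&(abs(Q[...,0])<.07); F=Q[ye]; print('brk',ye.sum(),cv2.minAreaRect((F[:,:2]*1000).astype(np.float32)),'z',np.median(F[:,2]),q(F,[.5,99.5]))
# slot: column of bracket at x=+15..30
G=F[(F[:,0]>.01)&(F[:,0]<.035)]; y=np.sort(G[:,1]); k=np.argmax(np.diff(y)); print('slot y',y[k],y[k+1])
G=F[abs(F[:,1]+.135)<.006]; print('closed end x max',q(G,[1,99]))
re=((hsv[...,0]<6)|(hsv[...,0]>174))&(hsv[...,1]>150)&(np.hypot(Q[...,0],Q[...,1])<.05)&(Q[...,2]>.02); F=Q[re]
top=F[F[:,2]>np.percentile(F[:,2],99)-.002]; print('grip top',len(top),(top.min(0)+top.max(0))/2,top.min(0),top.max(0))
col=F[(F[:,2]>.0425)&(F[:,2]<.0475)]; print('collar top',len(col),cv2.minEnclosingCircle((col[:,:2]*1000).astype(np.float32)))
E
python3 m2.py w1.png
```

```text
tilt 30.013668098211575 yaw -10.550638106194572 offset mm -0.09214671896251941
face ((0.5290298461914062, 5.0159149169921875), (189.9429473876953, 150.8901824951172), 89.7723617553711) [[-74.3 -89.   -2. ]
 [ 75.3  99.9   2.6]]
nest 7674 ((0.6396903991699219, 7.416938781738281), (88.84471893310547, 88.9384765625), 89.76173400878906) z 0.007000286677237033
brk 3740 ((6.929271697998047, -129.31126403808594), (51.79826736450195, 65.9405517578125), 89.15794372558594) z 0.00013482603424855668 [[ -25.7 -154.    -5.7]
 [  39.4 -104.1    1.8]]
slot y -0.137318636679586 -0.12086965587564914
closed end x max [[ -25.4 -140.9   -5.8]
 [  38.8 -129.3    1.5]]
grip top 805 [0.01495574 0.00338781 0.13169335] [-0.01370467 -0.0087381   0.07467237] [0.04361615 0.01551372 0.18871433]
collar top 771 ((-2.403588056564331, 5.5092573165893555), 15.124731063842773)
```

```bash
python3 - <<'E'
from h import *
print(repr(O+bedR()@[.0006,.0053,.0001]))
E
sed -i 's/^YAW=.*/YAW=np.radians(-10.6); O=np.array([.538,-.0935,.100])+R.from_euler("ZY",np.radians([-10.4,-30])).as_matrix()@[.0006,.0053,.0001]/' h.py
sed -i 's/(Q\[...,2\]>.02); F/(Q[...,2]>.02)\&(Q[...,2]<.09); F/; s/slot y.,y\[k\],y\[k+1\]/slot y",y[k],y[k+1]/; s/print(.slot/print("slot/' m2.py; python3 m2.py w1.png
cat > m3.py <<'E'
from h import *
im,d,c=load('w1.png');P=cloud(d,c);Q=(P-O)@bedR();hsv=cv2.cvtColor(im,cv2.COLOR_RGB2HSV)
re=((hsv[...,0]<6)|(hsv[...,0]>174))&(hsv[...,1]>150)&(np.hypot(Q[...,0],Q[...,1])<.05)&(Q[...,2]>.02)&(Q[...,2]<.09);F=Q[re]
print(np.histogram(F[:,2],np.arange(.03,.086,.004)))
for a,b in((.071,.078),(.05,.055),(.055,.06),(.06,.065),(.065,.07)):
    t=F[(F[:,2]>a)&(F[:,2]<b)]; print(a,len(t),np.median(t,0),cv2.minEnclosingCircle((t[:,:2]*1000).astype(np.float32)) if len(t) else '')
E
python3 m3.py
```

```text
array([ 0.53941865, -0.08837185,  0.1003866 ])
tilt 30.014916495049743 yaw -10.556132692580588 offset mm 0.012208377019232334
face ((-0.06810760498046875, 1.8193588256835938), (185.74366760253906, 150.89015197753906), 89.94557189941406) [[-74.9 -90.6  -2. ]
 [ 74.6  94.5   2.6]]
nest 7672 ((0.033298492431640625, 2.1071624755859375), (88.84297180175781, 88.93846893310547), 89.9349365234375) z 0.006910455989000442
brk 3720 ((6.7369842529296875, -134.58810424804688), (51.79395294189453, 65.94267272949219), 89.32685089111328) z -0.00019411874801015676 [[ -25.9 -159.3   -5.6]
 [  39.3 -109.4    1.4]]
slot y -0.1425774466555369 -0.1260974274053788
closed end x max [[ -26.1 -141.    -1.4]
 [ -10.4 -129.1    1.2]]
grip top 822 [-0.00451464  0.00032836  0.07592854] [-0.0143     -0.00940702  0.07452933] [0.00527073 0.01006374 0.07732776]
collar top 771 ((-3.00449538230896, 0.12213241308927536), 15.124064445495605)
(array([   0,    1,   51,  665,  154,   61,   67,   61,   69,   72,  114,
       1015,    0]), array([0.03 , 0.034, 0.038, 0.042, 0.046, 0.05 , 0.054, 0.058, 0.062,
       0.066, 0.07 , 0.074, 0.078, 0.082]))
0.071 1110 [-0.00425159  0.00072486  0.07501706] ((-4.454049587249756, 0.23137766122817993), 10.04893970489502)
0.05 75 [-0.00226252  0.00877272  0.05236842] ((-3.171607732772827, 2.847923755645752), 9.560938835144043)
0.055 80 [-0.00167674  0.00867566  0.05708482] ((-3.37821626663208, 2.102759838104248), 9.727306365966797)
0.06 84 [-0.00217186  0.00875006  0.06272267] ((-3.5405490398406982, 1.827383041381836), 9.866061210632324)
0.065 91 [-0.00212576  0.00859273  0.06769996] ((-3.7576699256896973, 3.5315189361572266), 9.258140563964844)
```

```bash
cat > go.py <<'E'
from h import *
import sys
x,y,z,n=[float(a) for a in sys.argv[1:5]]
A,o=cur(); print('t',o['time'],'bed pos mm',np.round((A[:3,3]-O)@bedR()*1000,1),'F bed',np.round(o['force']@bedR(),1),'open',round(o['opening'],4),'rot err',np.round(np.degrees(R.from_matrix(A[:3,:3].T@bedtool()).as_rotvec()),2))
rows(A,pose(bedtool(),bedp(x/1e3,y/1e3,z/1e3)),int(n))
E
python3 go.py 0 0 121 8
```

```text
t 1.95 bed pos mm [ -0.8  -5.4 219.5] F bed [ 0.3  0.6 -0. ] open 0.0854 rot err [ 0.07 -0.14  0.08]
8 rows of [0.07, 0.01, 1.23] [0.01, -0.02, 0.01]
```

Request:
carry_out --targets '[[[0.07, 0.01, 1.23], [0.01, -0.02, 0.01], 1], [[0.07, 0.01, 1.23], [0.01, -0.02, 0.01], 1], [[0.07, 0.01, 1.23], [0.01, -0.02, 0.01], 1], [[0.07, 0.01, 1.23], [0.01, -0.02, 0.01], 1], [[0.07, 0.01, 1.23], [0.01, -0.02, 0.01], 1], [[0.07, 0.01, 1.23], [0.01, -0.02, 0.01], 1], [[0.07, 0.01, 1.23], [0.01, -0.02, 0.01], 1], [[0.07, 0.01, 1.23], [0.01, -0.02, 0.01], 1], [[0, 0, 0], [0, 0, 0], 1], [[0, 0, 0], [0, 0, 0], 1]]'

```text
time: 2.95
ee_pos: [0.4741, -0.0775, 0.2178]
eef_rot: [0.202, 0.743, 0.617, 0.163]
force: [0.2, 0.3, 0.0]
opening: 0.085
```

```bash
python3 go.py 0 0 121 1
```

```text
t 2.95 bed pos mm [  1.4  -1.4 134.8] F bed [ 0.2  0.3 -0.1] open 0.085 rot err [0.03 0.39 0.17]
1 rows of [0.15, -0.14, 1.38] [0.03, 0.39, 0.17]
```

Request:
carry_out --targets '[[[0.05, -0.05, 0.46], [0.01, 0.13, 0.06], 1], [[0.05, -0.05, 0.46], [0.01, 0.13, 0.06], 1], [[0.05, -0.05, 0.46], [0.01, 0.13, 0.06], 1], [[0, 0, 0], [0, 0, 0], 1]]'

```text
time: 3.35
ee_pos: [0.4783, -0.0778, 0.2086]
eef_rot: [0.2, 0.743, 0.617, 0.164]
force: [0.7, -0.6, -0.2]
opening: 0.0855
```

```bash
python3 go.py 0 0 121 1
```

```text
t 3.35 bed pos mm [  0.4  -0.9 124.8] F bed [ 0.6 -0.4 -0.5] open 0.0855 rot err [-0.02  0.21  0.07]
1 rows of [0.09, -0.04, 0.38] [-0.02, 0.21, 0.07]
```

Request:
carry_out --targets '[[[0.09, -0.04, 0.3], [0, 0.2, 0.07], 1], [[0, 0, 0], [0, 0, 0], 1], [[0, 0, 0], [0, 0, 0], 1], [[0, 0, 0], [0, 0, 0], 1]]'

```text
time: 3.75
ee_pos: [0.4796, -0.0764, 0.206]
eef_rot: [0.199, 0.743, 0.618, 0.165]
force: [-0.5, 0.1, -0.3]
opening: 0.0853
```

```bash
python3 go.py 0 0 121 1
```

```text
t 3.75 bed pos mm [ -0.    0.8 121.9] F bed [-0.6 -0.  -0. ] open 0.0853 rot err [-0.01 -0.03  0.08]
1 rows of [-0.08, 0.0, 0.09] [-0.01, -0.03, 0.08]
```

Request:
carry_out --targets '[[[-0.07, 0, 0.05], [0, 0, 0], 0], [[0, 0, 0], [0, 0, 0], 0], [[0, 0, 0], [0, 0, 0], 0], [[0, 0, 0], [0, 0, 0], 0], [[0, 0, 0], [0, 0, 0], 0], [[0, 0, 0], [0, 0, 0], 0], [[0, 0, 0], [0, 0, 0], 0], [[0, 0, 0], [0, 0, 0], 0]]'

```text
time: 4.55
ee_pos: [0.4794, -0.0776, 0.2054]
eef_rot: [0.199, 0.743, 0.617, 0.165]
force: [-5.7, 1.1, 7.3]
opening: 0.0183
```

```bash
python3 go.py 0 0 207 1
```

```text
t 4.55 bed pos mm [ -0.3  -0.4 121.4] F bed [-1.4  0.   9.3] open 0.0183 rot err [-0.02 -0.01  0.03]
1 rows of [0.04, 0.03, -8.56] [-0.02, -0.01, 0.03]
```

Request:
carry_out --targets '[[[0.01, 0.01, -0.5], [0, 0, 0], 0], [[0.01, 0.01, -1], [0, 0, 0], 0], [[0, 0, -1], [0, 0, 0], 0], [[0, 0, -1], [0, 0, 0], 0], [[0, 0, -1], [0, 0, 0], 0], [[0, 0, -1], [0, 0, 0], 0], [[0, 0, -1], [0, 0, 0], 0], [[0, 0, -0.5], [0, 0, 0], 0], [[0, 0, 0], [0, 0, 0], 0], [[0, 0, 0], [0, 0, 0], 0]]'

```text
time: 5.55
ee_pos: [0.4455, -0.0709, 0.2658]
eef_rot: [0.199, 0.743, 0.617, 0.165]
force: [0.3, 0.5, -2.0]
opening: 0.0182
```

```bash
python3 go.py 0 -135 186 15; python3 -c "
from h import *
shot('wrist','w2.png')"
```

```text
t 5.55 bed pos mm [ -0.   -0.2 191. ] F bed [-0.8  0.6 -1.9] open 0.0182 rot err [-0.03 -0.01  0.04]
15 rows of [-0.9, -0.0, 0.03] [-0.0, -0.0, 0.0]
```

View pics/w2.png

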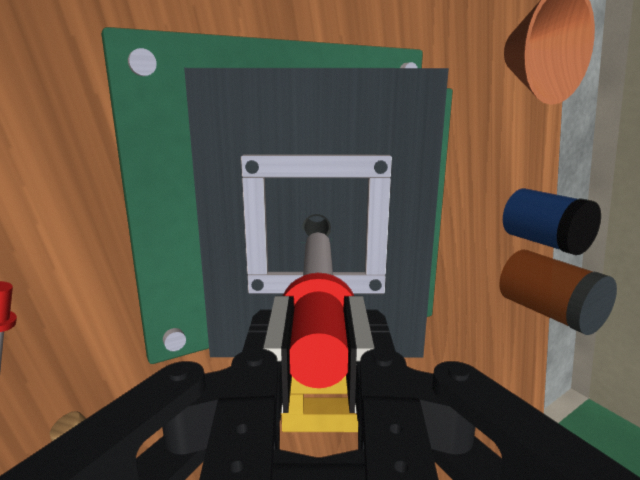

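The pin is out of the bore. The shaft runs from the collar (318,290) up to about (317,235), and the bore mouth is at (316,222). I check the pin's lean in the grip and the bore position.

```bash
cat > m4.py <<'E'
from h import *
im,d,c=load('w2.png');P=cloud(d,c);hsv=cv2.cvtColor(im,cv2.COLOR_RGB2HSV);Q=(P-O)@bedR()
k=(abs(Q[...,0])<.02)&(abs(Q[...,1])<.025)&(Q[...,2]>.03)&(Q[...,2]<.15)
F=Q[k&(hsv[...,1]<90)]; 
for a in np.arange(.03,.108,.015):
    t=F[(F[:,2]>a)&(F[:,2]<a+.015)]; print(round(a,3),len(t),np.round([t[:,0].min()*1e3,t[:,0].max()*1e3,t[:,1].max()*1e3],1) if len(t) else '')
red=k&((hsv[...,0]<6)|(hsv[...,0]>174))&(hsv[...,1]>150);G=Q[red]
for a,b in((.114,.118),(.14,.15)):
    t=G[(G[:,2]>a)&(G[:,2]<b)]; print(len(t),t.min(0),t.max(0),cv2.minEnclosingCircle((t[:,:2]*1000).astype(np.float32)))
print('zmax',np.percentile(G[:,2],99))
bore=(hsv[...,2]<28)&(np.hypot(Q[...,0],Q[...,1])<.02); v,u=np.nonzero(bore[200:250,295:340]); print('bore px',u.mean()+295,v.mean()+200,u.min()+295,u.max()+295,v.min()+200,v.max()+200)
n=bedR()[:,2]; f=240/np.tan(np.radians(c['vfov'])/2); p=np.r_[O,1]; q=c['camera_from_world']@p; print('O px',q[:2]/q[2]*f+[c['cx'],c['cy']], 'mm/px',1000*q[2]/f)
E
python3 m4.py; python3 m2.py w2.png 2>&1 | head -6
```

```text
0.03 184 [-6.2  7.7  7.4]
0.045 246 [-6.1  7.9  7.5]
0.06 306 [-6.   7.9  7.3]
0.075 285 [-5.8  7.6  7.4]
0.09 0 
0.105 19 [-12.1  13.9  13.7]
879 [-0.01112358  0.00347413  0.11400112] [0.01355762 0.0152354  0.11798225] ((1.2170219421386719, 8.582088470458984), 12.340765953063965)
3095 [-0.00782053 -0.01006281  0.14000581] [0.01055033 0.01084889 0.14990522] ((1.1339908838272095, -0.7812658548355103), 11.632735252380371)
zmax 0.1458641891445358
bore px 325.8888888888889 226.74074074074073 325 327 221 232
O px [316.3408458 227.5152884] mm/px 0.6348352736785647
tilt 30.015093338518987 yaw -10.57343577154114 offset mm 0.020700934646424425
face ((-0.112274169921875, 1.8385543823242188), (150.66964721679688, 185.65689086914062), 0.007435132283717394) [[-75.  -89.6  -2. ]
 [ 74.6  94.6   3.1]]
nest 8562 ((-0.179290771484375, 2.185638427734375), (88.62207794189453, 89.00662994384766), 89.94854736328125) z 0.0068972585439343054
brk 2360 ((1.7435951232910156, -136.39608764648438), (56.130348205566406, 49.39668655395508), 1.2095595598220825) z -0.00017208115963612792 [[ -25.6 -159.7   -5.7]
 [  29.6 -113.9    1.4]]
```

Request:
carry_out --targets '[[[-0.9, 0, 0], [0, 0, 0], 0], [[-0.9, 0, 0], [0, 0, 0], 0], [[-0.9, 0, 0], [0, 0, 0], 0], [[-0.9, 0, 0], [0, 0, 0], 0], [[-0.9, 0, 0], [0, 0, 0], 0], [[-0.9, 0, 0], [0, 0, 0], 0], [[-0.9, 0, 0], [0, 0, 0], 0], [[-0.9, 0, 0], [0, 0, 0], 0], [[-0.9, 0, 0], [0, 0, 0], 0], [[-0.9, 0, 0], [0, 0, 0], 0], [[-0.9, 0, 0], [0, 0, 0], 0], [[-0.9, 0, 0], [0, 0, 0], 0], [[-0.9, 0, 0], [0, 0, 0], 0], [[-0.9, 0, 0], [0, 0, 0], 0], [[-0.9, 0, 0], [0, 0, 0], 0], [[0, 0, 0], [0, 0, 0], 0], [[0, 0, 0], [0, 0, 0], 0], [[0, 0, 0], [0, 0, 0], 0]]'

```text
time: 7.4
ee_pos: [0.4208, -0.2032, 0.2658]
eef_rot: [0.199, 0.743, 0.618, 0.165]
force: [-0.1, -0.9, -1.5]
opening: 0.018
```

```bash
python3 go.py 0 -135 174 1
```

```text
t 7.4 bed pos mm [   0.  -134.7  191. ] F bed [-0.7 -0.9 -1.4] open 0.018 rot err [-0.05 -0.03  0.07]
1 rows of [-0.04, -0.0, 1.7] [-0.05, -0.03, 0.07]
```

Request:
carry_out --targets '[[[0, 0, 0.8], [0, 0, 0], 0], [[0, 0, 0.8], [0, 0, 0], 0], [[0, 0, 0.8], [0, 0, 0], 0], [[0, 0, 0.8], [0, 0, 0], 0], [[0, 0, 0.8], [0, 0, 0], 0], [[0, 0, 0.5], [0, 0, 0], 0], [[0, 0, 0], [0, 0, 0], 0], [[0, 0, 0], [0, 0, 0], 0]]'

```text
time: 8.2
ee_pos: [0.4428, -0.2075, 0.227]
eef_rot: [0.199, 0.743, 0.617, 0.165]
force: [-0.1, -0.0, -1.7]
opening: 0.0183
```

```bash
python3 go.py 0 -135 81.5 7
```

```text
t 8.2 bed pos mm [   0.  -134.9  146.2] F bed [-0.9 -0.  -1.4] open 0.0183 rot err [-0.05 -0.03  0.05]
7 rows of [-0.0, 0.0, 0.92] [-0.01, -0.0, 0.01]
```

No contact as the foot entered the slot. I lower the rest of the way.

Request:
carry_out --targets '[[[0, 0, 0.9], [0, 0, 0], 0], [[0, 0, 0.9], [0, 0, 0], 0], [[0, 0, 0.9], [0, 0, 0], 0], [[0, 0, 0.9], [0, 0, 0], 0], [[0, 0, 0.9], [0, 0, 0], 0], [[0, 0, 0.9], [0, 0, 0], 0], [[0, 0, 0.6], [0, 0, 0], 0], [[0, 0, 0.3], [0, 0, 0], 0], [[0, 0, 0], [0, 0, 0], 0], [[0, 0, 0], [0, 0, 0], 0]]'

```text
time: 9.2
ee_pos: [0.4755, -0.2165, 0.1839]
eef_rot: [0.191, 0.744, 0.619, 0.162]
force: [-0.7, 0.5, -1.5]
opening: 0.0177
```

```bash
python3 go.py 0 -135 81 1
```

```text
t 9.2 bed pos mm [   7.8 -137.7   91.9] F bed [-1.5  0.3 -0.9] open 0.0177 rot err [-0.97 -0.3  -0.01]
1 rows of [0.26, -0.76, 1.11] [-0.97, -0.3, -0.01]
```

```bash
python3 -c "
from h import *
A,o=cur();print(np.round(o['joint_pos'],3),np.round(o['tau'],1))"
```

```text
[ 0.125  0.214  0.247  2.346 -1.02   0.163  1.149] [  0.2 -54.6   2.8 -32.5  -0.5  -1.3  -0. ]
```

Joints 5 and 6 are at their limits, with no contact. The slot is long in bed x, so I can tilt the tool about 7° toward vertical, which moves joint 6 off its limit, and then lower.

```bash
cat > tilt.py <<'E'
from h import *
import sys
x,y,z,deg,n=[float(a) for a in sys.argv[1:6]]   # collar position (81 mm ahead of TCP) in bed mm, tilt toward vertical
b=bedR(); Rt=R.from_rotvec(np.radians(deg)*b[:,1]).as_matrix()@bedtool()
A,o=cur(); print('t',o['time'],'q',np.round(o['joint_pos'],2),'F bed',np.round(o['force']@b,1),'open',o['opening'],'rot from bed',np.round(np.degrees(R.from_matrix(A[:3,:3].T@bedtool()).as_rotvec()),2))
print('collar',np.round((A[:3,3]+.081*A[:3,2]-O)@b*1e3,1),'tool z elev',Rt[2,2],bedtool()[2,2])
rows(A,pose(Rt,bedp(x/1e3,y/1e3,z/1e3)-.081*Rt[:,2]),int(n))
E
python3 tilt.py 4 -134.6 14 7 6
```

```text
t 9.2 q [ 0.13  0.21  0.25  2.35 -1.02  0.16  1.15] F bed [-1.5  0.3 -0.9] open 0.017704336519801175 rot from bed [-0.97 -0.3  -0.01]
collar [   6.4 -137.2   10.9] tool z elev -0.9205048534524404 -0.8660254037844387
6 rows of [0.05, 0.1, -0.05] [1.01, -0.05, 0.0]
```

Request:
carry_out --targets '[[[0.05, 0.1, -0.05], [1.01, -0.05, 0], 0], [[0.05, 0.1, -0.05], [1.01, -0.05, 0], 0], [[0.05, 0.1, -0.05], [1.01, -0.05, 0], 0], [[0.05, 0.1, -0.05], [1.01, -0.05, 0], 0], [[0.05, 0.1, -0.05], [1.01, -0.05, 0], 0], [[0.05, 0.1, -0.05], [1.01, -0.05, 0], 0], [[0, 0, 0], [0, 0, 0], 0], [[0, 0, 0], [0, 0, 0], 0]]'

```text
time: 10.0
ee_pos: [0.4802, -0.2138, 0.1892]
eef_rot: [0.153, 0.754, 0.626, 0.127]
force: [-0.4, 0.2, -0.9]
opening: 0.0182
```

```bash
python3 tilt.py 4 -135 3 7 4
```

```text
t 10.0 q [-0.17  0.24  0.57  2.29 -0.69  0.31  0.8 ] F bed [-0.8  0.1 -0.6] open 0.01815848398314779 rot from bed [-7.   -0.02  0.07]
collar [   4.1 -134.2   14. ] tool z elev -0.9205048534524404 -0.8660254037844387
4 rows of [-0.02, 0.03, 0.27] [0.0, -0.0, 0.02]
```

Limits are clear and tracking is good. Lowering.

Request:
carry_out --targets '[[[-0.02, 0.03, 0.27], [0, 0, 0], 0], [[-0.02, 0.03, 0.27], [0, 0, 0], 0], [[-0.02, 0.03, 0.27], [0, 0, 0], 0], [[-0.02, 0.03, 0.27], [0, 0, 0], 0], [[0, 0, 0], [0, 0, 0], 0], [[0, 0, 0], [0, 0, 0], 0]]'

```text
time: 10.6
ee_pos: [0.4852, -0.2161, 0.1795]
eef_rot: [0.153, 0.754, 0.626, 0.127]
force: [-0.6, -0.3, -2.0]
opening: 0.0181
```

```bash
python3 tilt.py 4 -135 1 3 4
```

```text
t 10.6 q [-0.13  0.27  0.52  2.29 -0.74  0.29  0.84] F bed [-1.5 -0.4 -1.5] open 0.018110608885671804 rot from bed [-7.05  0.01  0.03]
collar [   3.8 -135.5    3. ] tool z elev -0.8910065241883679 -0.8660254037844387
4 rows of [0.01, -0.13, 0.05] [-1.01, 0.0, 0.01]
```

Request:
carry_out --targets '[[[0.01, -0.13, 0.05], [-1.01, 0, 0], 0], [[0.01, -0.13, 0.05], [-1.01, 0, 0], 0], [[0.01, -0.13, 0.05], [-1.01, 0, 0], 0], [[0.01, -0.13, 0.05], [-1.01, 0, 0], 0], [[0, 0, 0], [0, 0, 0], 0], [[0, 0, 0], [0, 0, 0], 0]]'

```text
time: 11.2
ee_pos: [0.4811, -0.2151, 0.176]
eef_rot: [0.18, 0.748, 0.621, 0.149]
force: [-9.8, 1.5, 12.8]
opening: 0.0184
```

```bash
python3 tilt.py 4 -135 0 3 1; python3 -c "
from h import *
shot('wrist','w3.png')"
```

```text
t 11.2 q [ 0.03  0.24  0.34  2.33 -0.94  0.19  1.05] F bed [-2.2 -0.3 16.1] open 0.01836168522278189 rot from bed [-2.96 -0.01 -0.  ]
collar [   4.2 -135.2    1.6] tool z elev -0.8910065241883679 -0.8660254037844387
1 rows of [0.02, -0.01, 0.16] [0.04, -0.01, 0.0]
```

View pics/w3.png

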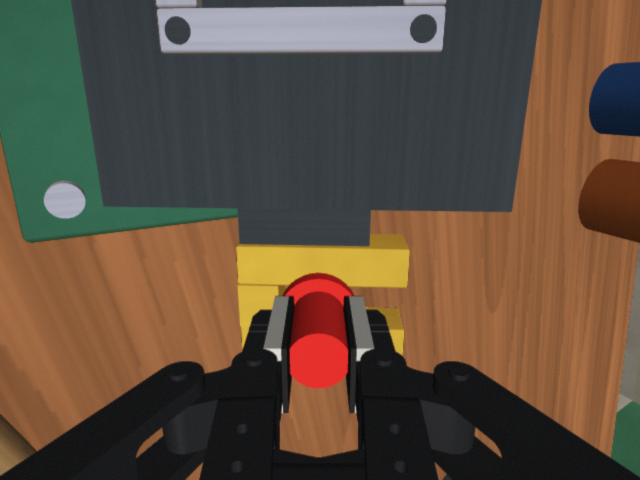

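The collar (316,290) sits over the slot, touching the plate with 16 N. Releasing.

Request:
carry_out --targets '[[[0, 0, 0], [0, 0, 0], 0.6], [[0, 0, 0], [0, 0, 0], 0.6], [[0, 0, 0], [0, 0, 0], 0.6], [[0, 0, 0], [0, 0, 0], 1], [[0, 0, 0], [0, 0, 0], 1], [[0, 0, 0], [0, 0, 0], 1], [[0, 0, -1], [1, 0, 0], 1], [[0, 0, -1], [1, 0, 0], 1], [[0, 0, -1], [1, 0, 0], 1], [[0, 0, -1], [1, 0, 0], 1], [[0, 0, -1], [0, 0, 0], 1], [[0, 0, -1], [0, 0, 0], 1], [[0, 0, -1], [0, 0, 0], 1], [[0, 0, -1], [0, 0, 0], 1], [[0, 0, -1], [0, 0, 0], 1], [[0, 0, 0], [0, 0, 0], 1]]'

```text
time: 12.85
ee_pos: [0.4456, -0.2079, 0.2587]
eef_rot: [0.154, 0.753, 0.626, 0.128]
force: [0.1, 0.9, 0.7]
opening: 0.0856
```

```bash
python3 tilt.py 4 -135 0 7 1
python3 - <<'E'
from h import *
im,d,c=shot('wrist','w4.png'); P=cloud(d,c); Q=(P-O)@bedR()-[0,-.135,0]; hsv=cv2.cvtColor(im,cv2.COLOR_RGB2HSV)
re=((hsv[...,0]<6)|(hsv[...,0]>174))&(hsv[...,1]>150)&(np.hypot(Q[...,0],Q[...,1])<.05);F=Q[re]
print(np.histogram(F[:,2],np.arange(-.02,.06,.004)))
for a,b in((.004,.009),(.033,.04)):
    t=F[(F[:,2]>a)&(F[:,2]<b)]; print(len(t),np.median(t,0),cv2.minEnclosingCircle((t[:,:2]*1000).astype(np.float32)))
E
```

```text
t 12.85 q [-0.47  0.01  0.84  2.31 -0.19  0.44  0.34] F bed [0.3 0.9 0.7] open 0.08556037149614745 rot from bed [-6.89 -0.07  0.05]
collar [   8.6 -134.7   91.8] tool z elev -0.9205048534524404 -0.8660254037844387
1 rows of [-0.04, 0.66, 9.17] [0.11, -0.07, 0.05]
(array([  0,   0,   0,   0,   0,  49, 781,  71,  75,  77,  81,  83,  94,
       632, 518,   0,   0,   0,   0]), array([-0.02 , -0.016, -0.012, -0.008, -0.004,  0.   ,  0.004,  0.008,
        0.012,  0.016,  0.02 ,  0.024,  0.028,  0.032,  0.036,  0.04 ,
        0.044,  0.048,  0.052,  0.056]))
806 [0.0011798  0.00743847 0.00603868] ((-3.216182231903076, 0.5964663624763489), 14.988862991333008)
1123 [-0.00310366  0.00081478  0.03595593] ((-3.3254995346069336, 0.2662524878978729), 10.313530921936035)
```

View pics/w4.png

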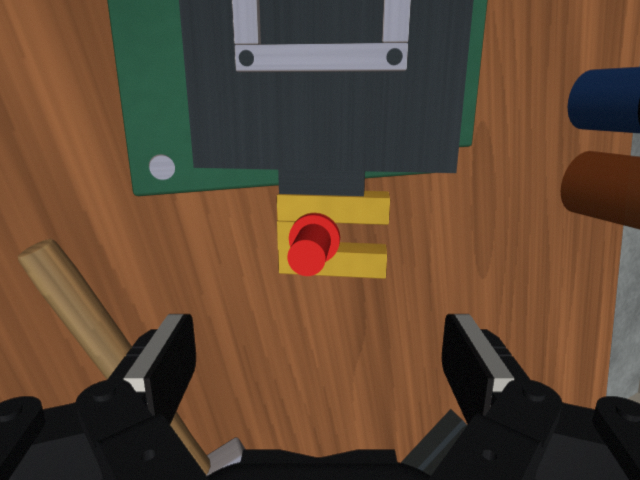

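The pin hangs in the notch: collar at notch x −3.2, y +0.5, z 0, upright. On the way to the blank I check reach at the seating pose over the cavity.

```bash
python3 go.py 0 2.1 120 14
```

```text
t 12.9 bed pos mm [  18.1 -134.6  171.7] F bed [-0.4 -0.6  0.1] open 0.0856 rot err [-6.92 -0.08  0.07]
14 rows of [0.98, -0.1, 0.38] [-0.49, -0.01, 0.0]
```

Request:
carry_out --targets '[[[0.98, -0.1, 0.38], [-0.49, 0, 0], 1], [[0.98, -0.1, 0.38], [-0.49, 0, 0], 1], [[0.98, -0.1, 0.38], [-0.49, 0, 0], 1], [[0.98, -0.1, 0.38], [-0.49, 0, 0], 1], [[0.98, -0.1, 0.38], [-0.49, 0, 0], 1], [[0.98, -0.1, 0.38], [-0.49, 0, 0], 1], [[0.98, -0.1, 0.38], [-0.49, 0, 0], 1], [[0.98, -0.1, 0.38], [-0.49, 0, 0], 1], [[0.98, -0.1, 0.38], [-0.49, 0, 0], 1], [[0.98, -0.1, 0.38], [-0.49, 0, 0], 1], [[0.98, -0.1, 0.38], [-0.49, 0, 0], 1], [[0.98, -0.1, 0.38], [-0.49, 0, 0], 1], [[0.98, -0.1, 0.38], [-0.49, 0, 0], 1], [[0.98, -0.1, 0.38], [-0.49, 0, 0], 1], [[0, 0, 1], [0, 0, 0], 1], [[0, 0, 1], [0, 0, 0], 1], [[0, 0, 1], [0, 0, 0], 1], [[0, 0, 0], [0, 0, 0], 1]]'

```text
time: 14.7
ee_pos: [0.4851, -0.0901, 0.193]
eef_rot: [0.193, 0.746, 0.619, 0.153]
force: [0.8, -0.3, 0.6]
opening: 0.0854
```

```bash
python3 go.py 0 2 85 1;python3 tilt.py 0 0 0 0 1
```

```text
t 14.7 bed pos mm [  0.3 -11.6 106.7] F bed [ 1.1 -0.1  0.1] open 0.0854 rot err [-1.51  0.65  0.19]
1 rows of [1.39, 0.03, 2.16] [-1.51, 0.65, 0.19]
t 14.7 q [ 0.08  0.15 -0.08  2.39  0.75  0.16 -0.91] F bed [ 1.1 -0.1  0.1] open 0.08536580058474497 rot from bed [-1.51  0.65  0.19]
collar [ -1.8 -12.6  25.7] tool z elev -0.8660254037844387 -0.8660254037844387
1 rows of [1.19, 0.04, 2.56] [-1.51, 0.65, 0.19]
```

```bash
cat >> h.py <<'E'
LEAN=np.radians(8)
def blanktool(Rb,p,tiph,tl=.068):
    z=-(Rb[:,2]*np.cos(LEAN)+Rb[:,0]*np.sin(LEAN)); Rt=tool_from(-Rb[:,1],z)
    return pose(Rt,p+Rb[:,2]*tiph-tl*z)
SQ=np.array([.5713,.2231,0]); SA=np.radians(8.6)
def pick(h): return blanktool(R.from_euler('z',SA).as_matrix(),SQ,.012+h)
def seat(h,x=0,y=.0021): return blanktool(bedR(),bedp(x,y,0),.012+h)
def plan(B,n,b=None):
    A,o=cur(); E=np.linalg.inv(A)@B; print('t',round(o['time'],2),'q',np.round(o['joint_pos'],2),'F',np.round(o['force'] if b is None else o['force']@b,1),'open',round(o['opening'],4),'err mm',np.round(E[:3,3]*1e3,1)); rows(A,B,n); return A
E
python3 - <<'E'
from h import *
A,o=cur(); Z=seat(.10); print(Z)
rows(A,Z,14)
rows(Z,pick(.1),14)
E
```

```text
[[ 9.11361786e-01 -1.83951351e-01  3.68214063e-01  4.59722014e-01]
 [-1.70556722e-01 -9.82935349e-01 -6.89093888e-02 -7.13205674e-02]
 [ 3.74606593e-01 -1.06305190e-17 -9.27183855e-01  2.60429950e-01]
 [ 0.00000000e+00  0.00000000e+00  0.00000000e+00  1.00000000e+00]]
14 rows of [0.09, -0.04, -0.53] [0.4, -0.33, 6.43]
14 rows of [0.73, -2.16, 0.66] [0.17, -2.12, -1.38]
```

Request:
carry_out --targets '[[[0.09, -0.04, -0.53], [0.4, -0.33, 6.43], 1], [[0.09, -0.04, -0.53], [0.4, -0.33, 6.43], 1], [[0.09, -0.04, -0.53], [0.4, -0.33, 6.43], 1], [[0.09, -0.04, -0.53], [0.4, -0.33, 6.43], 1], [[0.09, -0.04, -0.53], [0.4, -0.33, 6.43], 1], [[0.09, -0.04, -0.53], [0.4, -0.33, 6.43], 1], [[0.09, -0.04, -0.53], [0.4, -0.33, 6.43], 1], [[0.09, -0.04, -0.53], [0.4, -0.33, 6.43], 1], [[0.09, -0.04, -0.53], [0.4, -0.33, 6.43], 1], [[0.09, -0.04, -0.53], [0.4, -0.33, 6.43], 1], [[0.09, -0.04, -0.53], [0.4, -0.33, 6.43], 1], [[0.09, -0.04, -0.53], [0.4, -0.33, 6.43], 1], [[0.09, -0.04, -0.53], [0.4, -0.33, 6.43], 1], [[0.09, -0.04, -0.53], [0.4, -0.33, 6.43], 1], [[0, 0, 0], [0, 0, 0], 1]]'

```text
time: 16.2
ee_pos: [0.4603, -0.0697, 0.2629]
eef_rot: [0.017, 0.977, -0.09, 0.191]
force: [0.2, 0.4, 0.3]
opening: 0.0853
```

Run:
```python
from h import *
A=plan(seat(.1),1); rows(A,pick(.13),16)
```

```text
t 16.2 q [ 0.02 -0.01 -0.05  2.31  0.17  0.47 -1.93] F [0.2 0.4 0.3] open 0.0853 err mm [-1.2  1.7  2.2]
1 rows of [-0.12, 0.17, 0.22] [-0.14, -0.14, 0.05]
16 rows of [0.66, -1.88, 0.41] [0.14, -1.87, -1.2]
```

Request:
carry_out --targets '[[[0.66, -1.88, 0.41], [0.14, -1.87, -1.2], 1], [[0.66, -1.88, 0.41], [0.14, -1.87, -1.2], 1], [[0.66, -1.88, 0.41], [0.14, -1.87, -1.2], 1], [[0.66, -1.88, 0.41], [0.14, -1.87, -1.2], 1], [[0.66, -1.88, 0.41], [0.14, -1.87, -1.2], 1], [[0.66, -1.88, 0.41], [0.14, -1.87, -1.2], 1], [[0.66, -1.88, 0.41], [0.14, -1.87, -1.2], 1], [[0.66, -1.88, 0.41], [0.14, -1.87, -1.2], 1], [[0.66, -1.88, 0.41], [0.14, -1.87, -1.2], 1], [[0.66, -1.88, 0.41], [0.14, -1.87, -1.2], 1], [[0.66, -1.88, 0.41], [0.14, -1.87, -1.2], 1], [[0.66, -1.88, 0.41], [0.14, -1.87, -1.2], 1], [[0.66, -1.88, 0.41], [0.14, -1.87, -1.2], 1], [[0.66, -1.88, 0.41], [0.14, -1.87, -1.2], 1], [[0.66, -1.88, 0.41], [0.14, -1.87, -1.2], 1], [[0.66, -1.88, 0.41], [0.14, -1.87, -1.2], 1], [[0, 0, 0], [0, 0, 0], 1], [[0, 0, 0], [0, 0, 0], 1]]'

```text
time: 18.0
ee_pos: [0.5793, 0.2249, 0.2066]
eef_rot: [0.007, 0.994, 0.077, -0.071]
force: [0.1, -1.0, 0.0]
opening: 0.0859
```

```bash
cat > m5.py <<'E'
from h import *
im,d,c=shot('wrist','w5.png'); P=cloud(d,c); hsv=cv2.cvtColor(im,cv2.COLOR_RGB2HSV)
k=(np.hypot(P[...,0]-SQ[0],P[...,1]-SQ[1])<.055)&(P[...,2]>.018)&(P[...,2]<.027)&(hsv[...,0]>15)&(hsv[...,0]<32)&(d>0)
F=P[k]; print(len(F),np.median(F[:,2]),cv2.minAreaRect((F[:,:2]*1000).astype(np.float32)),F.min(0),F.max(0))
plan(pick(.13),1)
E
python3 m5.py
```

```text
9243 0.02218308327389515 ((573.7134399414062, 224.22067260742188), (60.55656433105469, 60.052860260009766), 8.744210243225098) [0.53964368 0.19043374 0.01800409] [0.60744857 0.25802248 0.02484883]
t 18.05 q [-0.27  0.51 -0.25  1.72  0.09  1.07 -1.96] F [-0.2 -0.2 -0.5] open 0.0853 err mm [ 0.9 -0.1 -2.4]
1 rows of [0.09, -0.01, -0.24] [0.21, 0.15, 0.15]
```

View pics/w5.png

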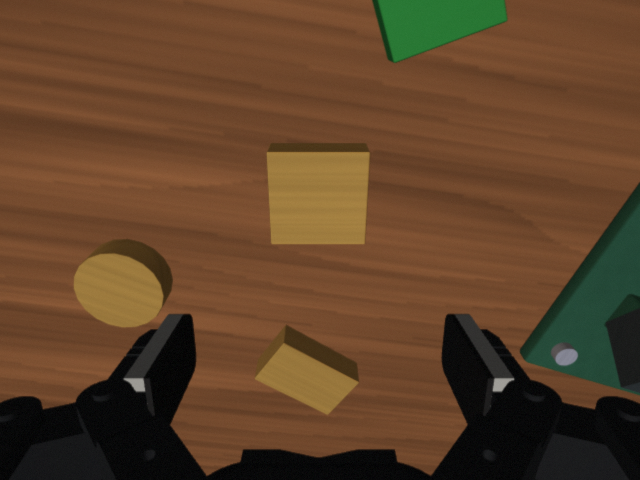

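```bash
sed -i 's/^SQ=.*/SQ=np.array([.5735,.2242,0]); SA=np.radians(8.7)/' h.py; python3 -c "
from h import *
plan(pick(0),9)"
```

```text
t 18.05 q [-0.27  0.51 -0.25  1.72  0.09  1.07 -1.96] F [-0.2 -0.2 -0.5] open 0.0853 err mm [ 21.7  -1.3 126. ]
9 rows of [0.24, -0.01, 1.4] [0.02, 0.02, 0.01]
```

Request:
carry_out --targets '[[[0.24, -0.01, 1.4], [0.02, 0.02, 0.01], 1], [[0.24, -0.01, 1.4], [0.02, 0.02, 0.01], 1], [[0.24, -0.01, 1.4], [0.02, 0.02, 0.01], 1], [[0.24, -0.01, 1.4], [0.02, 0.02, 0.01], 1], [[0.24, -0.01, 1.4], [0.02, 0.02, 0.01], 1], [[0.24, -0.01, 1.4], [0.02, 0.02, 0.01], 1], [[0.24, -0.01, 1.4], [0.02, 0.02, 0.01], 1], [[0.24, -0.01, 1.4], [0.02, 0.02, 0.01], 1], [[0.24, -0.01, 1.4], [0.02, 0.02, 0.01], 1], [[0, 0, 0], [0, 0, 0], 1], [[0, 0, 0], [0, 0, 0], 1], [[0, 0, 0], [0, 0, 0], 1]]'

```text
time: 19.25
ee_pos: [0.5839, 0.2256, 0.0806]
eef_rot: [0.005, 0.995, 0.074, -0.068]
force: [-1.1, -0.9, 1.1]
opening: 0.0857
```

```bash
python3 -c "
from h import *
plan(pick(0),1)"
```

```text
t 19.25 q [-0.28  0.67 -0.23  1.77  0.13  0.85 -1.99] F [-1.1 -0.9  1.1] open 0.0857 err mm [-0.9 -0.1  1.4]
1 rows of [-0.09, -0.01, 0.14] [0.01, -0.13, -0.16]
```

Request:
carry_out --targets '[[[-0.09, 0, 0.14], [0, -0.13, -0.16], 0], [[0, 0, 0], [0, 0, 0], 0], [[0, 0, 0], [0, 0, 0], 0], [[0, 0, 0], [0, 0, 0], 0], [[0, 0, 0], [0, 0, 0], 0], [[0, 0, 0], [0, 0, 0], 0]]'

```text
time: 19.85
ee_pos: [0.5826, 0.2254, 0.0795]
eef_rot: [0.005, 0.995, 0.076, -0.07]
force: [-1.2, -1.2, 7.2]
opening: 0.0584
```

```bash
python3 -c "
from h import *
A=plan(pick(0),1)
im,d,c=shot('wrist','w6.png'); P=cloud(d,c)
Q=(P-A[:3,3])@A[:3,:3]
# finger points: |y| 28..50 mm in tool
k=(d>0)&(abs(Q[...,1])>.031)&(abs(Q[...,1])<.06)&(P[...,2]>.004)&(Q[...,2]>.03)
F=Q[k]; print(len(F), np.round(np.percentile(F[:,2],[50,90,98,99.5,100]),4)); print('world z',np.round(np.percentile(P[k][:,2],[0,.5,2,10]),4))
"
```

```text
t 19.85 q [-0.28  0.67 -0.24  1.77  0.14  0.85 -1.99] F [-1.2 -1.2  7.2] open 0.0584 err mm [ 0.3 -0.1  0.1]
1 rows of [0.03, -0.01, 0.01] [0.01, 0.02, -0.0]
15278 [0.0451 0.0533 0.0609 0.0629 0.0649]
world z [0.004  0.0052 0.0081 0.0194]
```

View pics/w6.png

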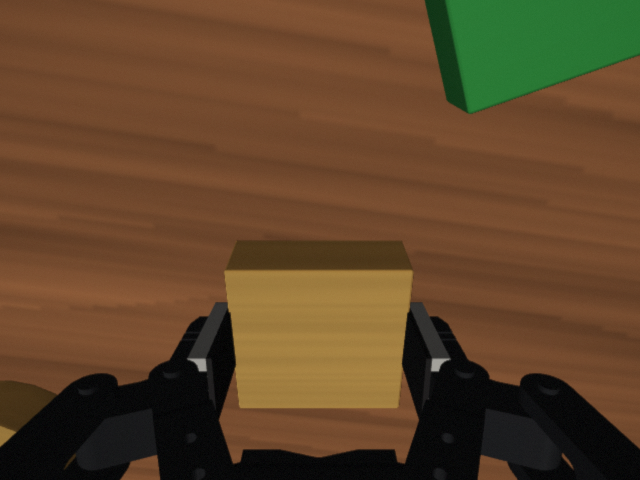

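```bash
python3 -c "
from h import *
im,d,c=load('w6.png'); P=cloud(d,c); A,o=cur(); Q=(P-A[:3,3])@A[:3,:3]
for v,us in((306,(214,218,222,226,230)),(320,(208,214,220,226)),(335,(204,210,216,224)),(350,(196,202,210,218))):
  print(v,[(u,im[v,u].tolist(),np.round(Q[v,u]*1e3,1).tolist(),round(P[v,u,2]*1e3,1)) for u in us])
"
```

```text
306 [(214, [55, 51, 46], [12.7, -35.4, 60.1], np.float64(18.2)), (218, [52, 51, 51], [12.4, -34.2, 60.7], np.float64(17.7)), (222, [52, 51, 49], [13.2, -32.5, 59.1], np.float64(19.2)), (226, [53, 51, 49], [12.5, -31.5, 60.6], np.float64(17.8)), (230, [160, 124, 64], [14.9, -29.0, 55.9], np.float64(22.1))]
320 [(208, [50, 49, 48], [12.0, -35.4, 51.7], np.float64(26.6)), (214, [51, 49, 48], [12.6, -33.3, 50.8], np.float64(27.5)), (220, [49, 48, 47], [12.7, -31.3, 50.5], np.float64(27.7)), (226, [4, 3, 4], [12.2, -29.6, 51.4], np.float64(26.9))]
335 [(204, [52, 51, 49], [12.2, -34.3, 42.4], np.float64(35.9)), (210, [51, 50, 49], [12.2, -32.5, 42.4], np.float64(35.9)), (216, [14, 14, 14], [12.3, -30.7, 42.2], np.float64(36.0)), (224, [7, 6, 3], [10.3, -29.1, 45.6], np.float64(32.9))]
350 [(196, [52, 51, 50], [12.7, -34.3, 33.6], np.float64(44.5)), (202, [51, 50, 49], [12.6, -32.7, 33.8], np.float64(44.3)), (210, [7, 9, 8], [13.3, -30.1, 32.7], np.float64(45.3)), (218, [10, 8, 7], [10.0, -29.3, 37.9], np.float64(40.6))]
```

Blank gripped squarely, edges at x 227–411. But the fingertips end only about 62.5 mm ahead of the TCP at this opening, so the grip is about 5 mm deep. I'll reopen, go deeper and regrip.

```bash
sed -i 's/tl=.068/tl=.063/' h.py; python3 -c "
from h import *
plan(pick(0),1)"
```

```text
t 19.9 q [-0.28  0.67 -0.24  1.77  0.14  0.85 -1.99] F [-1.4 -0.9  7.1] open 0.0583 err mm [ 0.3 -0.2  5.2]
1 rows of [0.03, -0.02, 0.52] [0.01, 0.02, -0.0]
```

Request:
carry_out --targets '[[[0, 0, 0], [0, 0, 0], 1], [[0, 0, 0], [0, 0, 0], 1], [[0, 0, 0], [0, 0, 0], 1], [[0.05, 0, 0.25], [0, 0, 0], 1], [[0.05, 0, 0.25], [0, 0, 0], 1], [[0, 0, 0], [0, 0, 0], 1], [[0, 0, 0], [0, 0, 0], 0], [[0, 0, 0], [0, 0, 0], 0], [[0, 0, 0], [0, 0, 0], 0], [[0, 0, 0], [0, 0, 0], 0], [[0, 0, 0], [0, 0, 0], 0], [[0, 0, 0], [0, 0, 0], 0]]'

```text
time: 21.1
ee_pos: [0.5828, 0.2254, 0.074]
eef_rot: [0.005, 0.995, 0.076, -0.07]
force: [-2.1, -0.3, 5.9]
opening: 0.0587
```

```bash
cat > m6.py <<'E'
from h import *
import sys
A=plan(pick(0),1)
im,d,c=shot('wrist',sys.argv[1]); P=cloud(d,c); hsv=cv2.cvtColor(im,cv2.COLOR_RGB2HSV); Q=(P-A[:3,3])@A[:3,:3]
k=(abs(Q[...,1])<.027)&(abs(Q[...,0])<.05)&(Q[...,2]>.03)&(Q[...,2]<.07)&(hsv[...,0]>15)&(hsv[...,0]<32)&(hsv[...,2]>130); F=Q[k]
m=F.mean(0); n=np.linalg.svd(F-m,full_matrices=False)[2][2]; n*=-np.sign(n[2]); print('blank top centre(tool mm)',np.round((F.min(0)+F.max(0))*500,1),'n in tool',np.round(n,4),'lean',np.degrees(np.arctan2(n[0],-n[2])),'roll',np.degrees(np.arctan2(n[1],-n[2])),'plane z at x=0',m[2]+m[0]*n[0]/-n[2])
E
python3 m6.py w7.png
```

```text
t 21.1 q [-0.28  0.68 -0.23  1.77  0.14  0.84 -1.99] F [-2.1 -0.3  5.9] open 0.0587 err mm [-0.7 -0.2 -0.3]
1 rows of [-0.07, -0.02, -0.03] [0.02, 0.04, -0.01]
blank top centre(tool mm) [-2.1 -0.  52.3] n in tool [-1.409e-01  8.000e-04 -9.900e-01] lean -8.099888521592547 roll 0.044264852884204224 plane z at x=0 0.0519740943833713
```

Run:
```python
from h import *
A=plan(pick(.12),10); rows(pick(.12),seat(.09),18)
```

```text
t 21.15 q [-0.28  0.68 -0.23  1.77  0.14  0.84 -1.99] F [-1.3  0.3  4.4] open 0.0586 err mm [ -17.5   -0.2 -119.1]
10 rows of [-0.17, -0.0, -1.19] [0.0, 0.0, -0.0]
18 rows of [-0.61, 1.68, -0.34] [-0.13, 1.65, 1.08]
```

Request:
carry_out --targets '[[[-0.17, 0, -0.6], [0, 0, 0], 0], [[-0.17, 0, -1.2], [0, 0, 0], 0], [[-0.17, 0, -1.2], [0, 0, 0], 0], [[-0.17, 0, -1.2], [0, 0, 0], 0], [[-0.17, 0, -1.2], [0, 0, 0], 0], [[-0.17, 0, -1.2], [0, 0, 0], 0], [[-0.17, 0, -1.2], [0, 0, 0], 0], [[-0.17, 0, -1.2], [0, 0, 0], 0], [[-0.17, 0, -1.2], [0, 0, 0], 0], [[-0.17, 0, -1.2], [0, 0, 0], 0], [[0, 0, 0], [0, 0, 0], 0], [[0, 0, 0], [0, 0, 0], 0]]'

```text
time: 22.35
ee_pos: [0.5819, 0.2252, 0.189]
eef_rot: [0.006, 0.995, 0.076, -0.07]
force: [-0.6, 0.7, -8.6]
opening: 0.0586
```

```bash
python3 m6.py w8.png
python3 - <<'E'
from h import *
A=plan(pick(.12),1); rows(A,seat(.10),18)
E
```

```text
t 22.35 q [-0.27  0.53 -0.26  1.72  0.1   1.04 -1.97] F [-0.6  0.7 -8.6] open 0.0586 err mm [ 16.3  -0.3 113.4]
1 rows of [1.63, -0.03, 11.34] [0.02, 0.03, -0.01]
blank top centre(tool mm) [-2.   0.  52.4] n in tool [-1.420e-01  6.000e-04 -9.899e-01] lean -8.16355032611181 roll 0.03745685054258359 plane z at x=0 0.05209076960892263
t 22.4 q [-0.27  0.53 -0.26  1.72  0.1   1.04 -1.97] F [-0.1 -0.6 -8.9] open 0.0585 err mm [-0.3 -0.3 -5.9]
1 rows of [-0.03, -0.03, -0.59] [0.04, 0.08, -0.01]
18 rows of [-0.62, 1.67, -0.42] [-0.13, 1.65, 1.08]
```

Request:
carry_out --targets '[[[-0.62, 1.67, -0.42], [-0.13, 1.65, 1.08], 0], [[-0.62, 1.67, -0.42], [-0.13, 1.65, 1.08], 0], [[-0.62, 1.67, -0.42], [-0.13, 1.65, 1.08], 0], [[-0.62, 1.67, -0.42], [-0.13, 1.65, 1.08], 0], [[-0.62, 1.67, -0.42], [-0.13, 1.65, 1.08], 0], [[-0.62, 1.67, -0.42], [-0.13, 1.65, 1.08], 0], [[-0.62, 1.67, -0.42], [-0.13, 1.65, 1.08], 0], [[-0.62, 1.67, -0.42], [-0.13, 1.65, 1.08], 0], [[-0.62, 1.67, -0.42], [-0.13, 1.65, 1.08], 0], [[-0.62, 1.67, -0.42], [-0.13, 1.65, 1.08], 0], [[-0.62, 1.67, -0.42], [-0.13, 1.65, 1.08], 0], [[-0.62, 1.67, -0.42], [-0.13, 1.65, 1.08], 0], [[-0.62, 1.67, -0.42], [-0.13, 1.65, 1.08], 0], [[-0.62, 1.67, -0.42], [-0.13, 1.65, 1.08], 0], [[-0.62, 1.67, -0.42], [-0.13, 1.65, 1.08], 0], [[-0.62, 1.67, -0.42], [-0.13, 1.65, 1.08], 0], [[-0.62, 1.67, -0.42], [-0.13, 1.65, 1.08], 0], [[-0.62, 1.67, -0.42], [-0.13, 1.65, 1.08], 0], [[0, 0, 0], [0, 0, 0], 0], [[0, 0, 0], [0, 0, 0], 0]]'

```text
time: 24.4
ee_pos: [0.4619, -0.0713, 0.2556]
eef_rot: [0.018, 0.978, -0.091, 0.189]
force: [0.6, 0.4, -7.6]
opening: 0.0586
```

```bash
cat >> h.py <<'E'
# blank in tool: bottom centre and axes, as measured after lifting
a=np.radians(8.15); BT=pose(np.array([[np.cos(a),0,-np.sin(a)],[0,-1,0],[-np.sin(a),0,-np.cos(a)]]),[0,0,0]); BT[:3,3]=np.array([-.002,0,.0524])-.022*BT[:3,2]
def seatb(x,y,z): return pose(bedR(),bedp(x,y,z))@np.linalg.inv(BT)
def blank(A): 
    B=A@BT; return np.round((B[:3,3]-O)@bedR()*1e3,1),np.round(np.degrees(R.from_matrix(bedR().T@B[:3,:3]).as_rotvec()),2)
E
cat > s.py <<'E'
from h import *
import sys
x,y,z=[float(a)/1e3 for a in sys.argv[1:4]]
A=plan(seatb(x,y,z),int(sys.argv[4]),bedR()); print('blank bottom in bed, rot err',*blank(A))
E
python3 s.py 0 2.1 12 8; python3 m6.py w9.png
python3 m2.py w9.png | grep -a nest
```

```text
t 24.4 q [ 0.03  0.   -0.06  2.31  0.18  0.46 -1.94] F [-3.3  0.5 -6.8] open 0.0586 err mm [13.1  0.4 87.5]
8 rows of [0.16, 0.0, 1.09] [0.01, -0.0, -0.01]
blank bottom in bed, rot err [ -0.5   2.5 100.5] [-0.06 -0.02 -0.08]
t 24.4 q [ 0.03  0.   -0.06  2.31  0.18  0.46 -1.94] F [ 0.6  0.4 -7.6] open 0.0586 err mm [  -8.9 -314.   191.6]
1 rows of [-0.89, -31.4, 19.16] [2.38, -29.58, -19.47]
blank top centre(tool mm) [-1.   0.  58.8] n in tool [-1.393e-01  3.000e-04 -9.903e-01] lean -8.005684476687371 roll 0.018315724560507427 plane z at x=0 0.05266681381450249
nest 7489 ((12.164119720458984, 1.8505973815917969), (89.0708236694336, 65.301025390625), 89.79322052001953) z 0.006927672355481509Traceback (most recent call last):
  File "m2.py", line 15, in <module>
    top=F[F[:,2]>np.percentile(F[:,2],99)-.002]; print('grip top',len(top),(top.min(0)+top.max(0))/2,top.min(0),top.max(0))
                 ~~~~~~~~~~~~~^^^^^^^^^^^
    return _quantile_unchecked(
        a, q, axis, out, overwrite_input, method, keepdims, weights)
    return _ureduce(a,
                    func=_quantile_ureduce_func,
    ...<5 lines>...
                    overwrite_input=overwrite_input,
                    method=method)
    r = func(a, **kwargs)
    result = _quantile(arr,
                       quantiles=q,
    ...<2 lines>...
                       out=out,
                       weights=wgt)
    slices_having_nans = np.isnan(arr[-1, ...])
                                  ~~~^^^^^^^^^
IndexError: index -1 is out of bounds for axis 0 with size 0
```

View pics/w9.png

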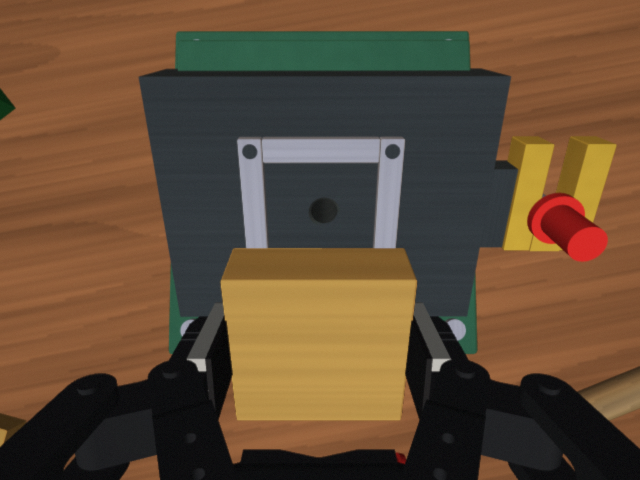

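Wrist view: blank held level over the die, top edges (223–415, row 279) and (236–402, row 418), and the nest frame beyond it. The pin is hanging in the notch at (560,220). I refine the blank's lateral offset in the hand.

Run:
```python
from h import *
A,o=cur(); im,d,c=load('w9.png'); P=cloud(d,c); hsv=cv2.cvtColor(im,cv2.COLOR_RGB2HSV); B=A@BT; Q=(P-B[:3,3])@B[:3,:3]
k=(hsv[...,0]>15)&(hsv[...,0]<32)&(hsv[...,1]>90)&(abs(Q[...,2]-.022)<.0025)&(abs(Q[...,0])<.04)&(abs(Q[...,1])<.04); F=Q[k]
print(len(F),'z med',np.median(F[:,2]),cv2.minAreaRect((F[:,:2]*1000).astype(np.float32)))
for lo,hi in((-.025,-.01),(-.01,.01),(.01,.025)):
    g=F[(F[:,0]>lo)&(F[:,0]<hi)]; print('y',g[:,1].min(),g[:,1].max())
g=F[abs(F[:,1])<.02]; print('x',g[:,0].min(),g[:,0].max())
```

```text
25715 z med 0.021245451674658654 ((-0.8130779266357422, 0.06274604797363281), (61.81367492675781, 60.46866226196289), 0.011287295259535313)
y -0.029919286953537516 0.0301867539721438
y -0.029459886498088814 0.02971703076336548
y -0.030168711619897565 0.030300024980444738
x -0.03172364930186508 0.030096094707914557
```

```bash
python3 s.py 0.5 2.0 10.5 9
```

```text
t 24.45 q [ 0.03  0.   -0.06  2.31  0.18  0.46 -1.94] F [-3.8 -0.3 -6.9] open 0.0582 err mm [13.3  1.  88.9]
9 rows of [0.15, 0.01, 0.99] [0.0, -0.0, -0.0]
blank bottom in bed, rot err [-1.000e-01  3.000e+00  1.004e+02] [-0.02 -0.04 -0.04]
```

Request:
carry_out --targets '[[[0.15, 0.01, 0.99], [0, 0, 0], 0], [[0.15, 0.01, 0.99], [0, 0, 0], 0], [[0.15, 0.01, 0.99], [0, 0, 0], 0], [[0.15, 0.01, 0.99], [0, 0, 0], 0], [[0.15, 0.01, 0.99], [0, 0, 0], 0], [[0.15, 0.01, 0.99], [0, 0, 0], 0], [[0.15, 0.01, 0.99], [0, 0, 0], 0], [[0.15, 0.01, 0.99], [0, 0, 0], 0], [[0.15, 0.01, 0.99], [0, 0, 0], 0], [[0, 0, 0], [0, 0, 0], 0], [[0, 0, 0], [0, 0, 0], 0], [[0, 0, 0], [0, 0, 0], 0]]'

```text
time: 25.65
ee_pos: [0.5073, -0.0804, 0.1787]
eef_rot: [0.018, 0.977, -0.091, 0.19]
force: [0.5, 0.0, -7.2]
opening: 0.0584
```

```bash
python3 s.py 0.5 2.0 10.5 1
```

```text
t 25.65 q [ 0.01  0.22 -0.02  2.3   0.29  0.26 -2.03] F [-3.1  0.1 -6.5] open 0.0584 err mm [-0.6 -0.1  0.3]
1 rows of [-0.06, -0.01, 0.03] [0.02, -0.11, -0.06]
blank bottom in bed, rot err [ 1.3  1.9 10.7] [-0.02 -0.11 -0.05]
```

Request:
carry_out --targets '[[[-0.07, 0, 0.03], [0.02, -0.1, -0.06], 0], [[0.03, 0, 0.15], [0, 0, 0], 0], [[0.03, 0, 0.15], [0, 0, 0], 0], [[0.02, 0, 0.15], [0, 0, 0], 0], [[0, 0, 0], [0, 0, 0], 0], [[0, 0, 0], [0, 0, 0], 0]]'

```text
time: 26.25
ee_pos: [0.5092, -0.0808, 0.1738]
eef_rot: [0.018, 0.978, -0.091, 0.189]
force: [0.7, -0.3, -8.3]
opening: 0.0582
```

```bash
python3 s.py 0.5 2.0 3 2
```

```text
t 26.25 q [ 0.01  0.23 -0.01  2.3   0.3   0.25 -2.03] F [-3.5 -0.2 -7.5] open 0.0582 err mm [ 0.5 -0.1  2.5]
2 rows of [0.03, -0.01, 0.13] [0.0, 0.01, 0.0]
blank bottom in bed, rot err [0.3 1.9 5.6] [-0.    0.02  0.  ]
```

Bottom at about 5 mm, below the frame top, with no side force. It's in the cavity, so I continue to the floor.

Request:
carry_out --targets '[[[0.02, 0, 0.13], [0, 0, 0], 0], [[0.02, 0, 0.13], [0, 0, 0], 0], [[0.02, 0, 0.12], [0, 0, 0], 0], [[0, 0, 0], [0, 0, 0], 0], [[0, 0, 0], [0, 0, 0], 0]]'

```text
time: 26.75
ee_pos: [0.5111, -0.0812, 0.1708]
eef_rot: [0.018, 0.978, -0.091, 0.189]
force: [-5.9, 1.4, 0.6]
opening: 0.0583
```

```bash
python3 s.py 0.3 2.0 0.5 2
```

```text
t 26.75 q [ 0.01  0.24 -0.01  2.29  0.3   0.25 -2.04] F [-4.9  0.3  3.6] open 0.0583 err mm [-0.  -0.2  1.5]
2 rows of [-0.0, -0.01, 0.07] [0.0, -0.0, -0.0]
blank bottom in bed, rot err [0.5 1.8 2. ] [-0. -0. -0.]
```

Request:
carry_out --targets '[[[0.01, 0, 0.08], [0, 0, 0], 0], [[0, 0, 0], [0, 0, 0], 0], [[0, 0, 0], [0, 0, 0], 0]]'

```text
time: 27.05
ee_pos: [0.5112, -0.0812, 0.1705]
eef_rot: [0.018, 0.978, -0.091, 0.189]
force: [-16.2, 3.2, 16.3]
opening: 0.0586
```

```bash
python3 s.py 0.3 2.0 0.5 2
python3 - <<'E'
from h import *
im,d,c=shot('wrist','w10.png'); P=cloud(d,c); hsv=cv2.cvtColor(im,cv2.COLOR_RGB2HSV); Q=(P-O)@bedR()
k=(hsv[...,0]>15)&(hsv[...,0]<32)&(hsv[...,1]>90)&(hsv[...,2]>120)&(abs(Q[...,0])<.025)&(abs(Q[...,1]-.002)<.025)&(Q[...,2]>.015)&(Q[...,2]<.035); F=Q[k]
X=np.c_[F[:,:2],np.ones(len(F))]; s=np.linalg.lstsq(X,F[:,2],rcond=None)[0]; print('slopes',s,'z at centre',s@[0,.002,1])
E
```

```text
t 27.05 q [ 0.01  0.24 -0.01  2.29  0.3   0.25 -2.04] F [-6.1  0.1 22.3] open 0.0586 err mm [-0.  -0.2  1.1]
2 rows of [-0.0, -0.01, 0.06] [0.0, -0.01, 0.0]
blank bottom in bed, rot err [0.5 1.8 1.6] [-0.01 -0.01  0.  ]
slopes [-0.0007914   0.00126202  0.02279577] z at centre 0.02279829481894638
```

View pics/w10.png

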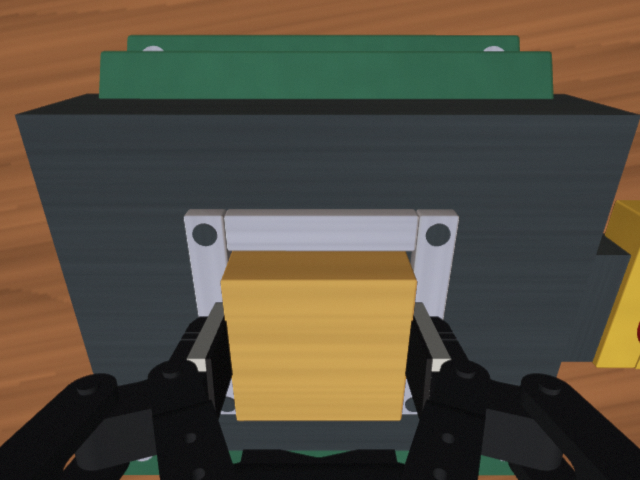

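The blank sits inside the frame, top plane at 22.8 mm and parallel to the face, with firm contact. Release and retreat.

Request:
carry_out --targets '[[[0, 0, 0], [0, 0, 0], 0.85], [[0, 0, 0], [0, 0, 0], 1], [[0, 0, 0], [0, 0, 0], 1], [[0, 0, 0], [0, 0, 0], 1], [[-0.07, 0, -0.5], [0, 0, 0], 1], [[-0.14, 0, -1], [0, 0, 0], 1], [[-0.14, 0, -1], [0, 0, 0], 1], [[-0.14, 0, -1], [0, 0, 0], 1], [[-0.14, 0, -1], [0, 0, 0], 1], [[-0.14, 0, -1], [0, 0, 0], 1], [[-0.14, 0, -1], [0, 0, 0], 1], [[-0.14, 0, -1], [0, 0, 0], 1], [[0, 0, 0], [0, 0, 0], 1], [[0, 0, 0], [0, 0, 0], 1]]'

```text
time: 28.5
ee_pos: [0.4746, -0.0743, 0.2359]
eef_rot: [0.017, 0.978, -0.091, 0.189]
force: [0.1, -0.6, 0.2]
opening: 0.0853
```

Run:
```python
from h import *
A,o=cur(); print(o['time'],o['opening'],o['force'])
im,d,c=shot('wrist','w11.png'); P=cloud(d,c); hsv=cv2.cvtColor(im,cv2.COLOR_RGB2HSV); Q=(P-O)@bedR()
g=(hsv[...,0]>15)&(hsv[...,0]<32)&(hsv[...,1]>90)&(abs(Q[...,0])<.05)&(abs(Q[...,1]-.002)<.05)&(Q[...,2]>.0185)&(Q[...,2]<.035); F=Q[g]; print(cv2.minAreaRect((F[:,:2]*1000).astype(np.float32)))
F=F[(abs(F[:,0])<.025)&(abs(F[:,1]-.002)<.025)]
X=np.c_[F[:,:2],np.ones(len(F))]; s=np.linalg.lstsq(X,F[:,2],rcond=None)[0]; print('slopes',s,'z top at centre',s@[0,.002,1])
n=(hsv[...,1]<70)&(hsv[...,2]>110)&(abs(Q[...,0])<.06)&(abs(Q[...,1])<.07)&(abs(Q[...,2]-.007)<.004); print('nest z',np.median(Q[n][:,2]))
im,d,c=shot('top','top1.png'); P=cloud(d,c); Q=(P-O)@bedR()-[0,-.135,0]; hsv=cv2.cvtColor(im,cv2.COLOR_RGB2HSV)
re=((hsv[...,0]<6)|(hsv[...,0]>174))&(hsv[...,1]>150)&(np.hypot(Q[...,0],Q[...,1])<.05);F=Q[re]; print('pin top z',np.percentile(F[:,2],99),np.median(F,0))
for nm,(u,v) in dict(disc=(186,269),oblong=(237,298)).items():
    W=P[v-25:v+25,u-25:u+25].reshape(-1,3); W=W[(W[:,2]>.016)&(W[:,2]<.035)]; print(nm,cv2.minAreaRect((W[:,:2]*1000).astype(np.float32)))
```

```text
28.5 0.08530403893454258 [ 0.09814929 -0.58208689  0.15313815]
((-1.1842498779296875, 2.479249954223633), (59.75775146484375, 60.52505111694336), 89.8843765258789)
slopes [0.00115522 0.00040056 0.02196956] z top at centre 0.021970362911314045
nest z 0.00694867684601842
pin top z 0.04063021955689658 [-0.00012412  0.00263728  0.02411618]
disc ((485.182861328125, 345.70550537109375), (57.0814323425293, 58.095855712890625), 9.069108963012695)
oblong ((426.0190124511719, 210.28610229492188), (69.48662567138672, 41.891544342041016), 64.33570098876953)
```

View pics/w11.png

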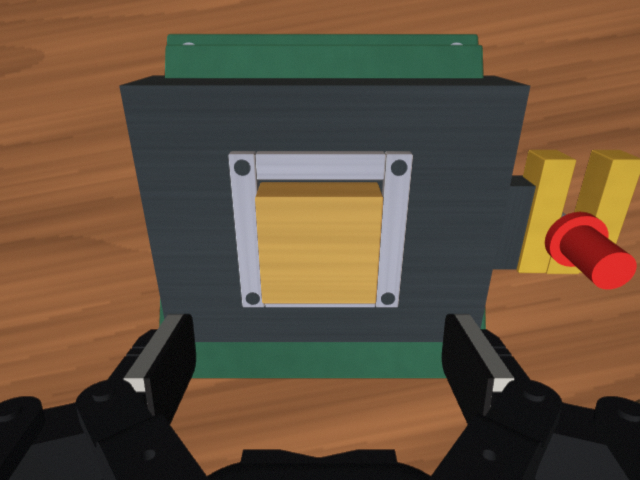

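Top plane at 22.0 mm and flat, so the blank is home; its centre is at bed x −1.2, y +2.5. The pin is still hanging at (580,245). The gripper is clear, so I hand in.

```bash
python3 -c "
from h import *
print(env.sign_off())"
```

```text
the job is handed in; nothing more can be done
None
```

The pin hangs in the notch and the square blank is home in the cavity. Both are let go of, and I handed the job in at about 28.6 s; the hand-in reports no verdict.

- **Pin:** I drew it straight out and lowered it into the yellow notch, with the tool tilted to stay clear of the limits of joints 5 and 6. After release the wrist camera put the collar at notch x −3.2 mm, y about +0.5 mm, z about 0, upright. The last wrist picture still shows it hanging there. The final top-camera check was coarser and put the pin's top about 4 mm higher; I took that as camera error and did not follow it up.
- **Square blank:** My first grip was about 5 mm too shallow, so I regripped before lifting. The nest centre measured about +2 mm along bed y by eye. I lowered the blank until it bore on the floor (about 22 N) and let go. Its top plane then read 22.0 mm above the bed face, level within about 0.001 rad, centred at bed x −1.2, y +2.5 mm.
- **Other things:** The disc and oblong read within 1 mm of where they started. I did not re-measure the hammer or cup; I saw no contact with either.

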